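Put the baby's washing-up to drain: spoon into the cutlery cup, dispenser gate held open

TASK

Finish putting the baby's washing-up to drain: move the steel spoon from the rinse tumbler to the drying rack's cutlery cup, so that it stands in the cup with its bowl end down on the cup's floor, and let go of it. Then pull the cereal dispenser's spring-return slide gate out by its green grip until the black line on the white plate is level with the red marks on the guide, and keep it there so that the rinsed hopper can drip into the blue bowl: the program finishes while still holding the gate at the marks. Leave the tumbler, the jars, the blue bowl and the grinder standing where they are.

Things in the scene. Friction and masses are not known exactly. Their poses are not given: they have to be found in the camera images.
- spoon_centre (a point): steel dessert spoon, 180 mm long, 55 g, half-way along it. It starts in the green tumbler, bowl end down, its handle leaning about 26 degrees against the rim, roughly towards the robot. z points along the spoon to the handle's end, y across the handle's width. Handle: upper 50 mm are 13 mm wide (y), 5 mm thick, lower down 8 mm wide; bowl end 58 mm long, 36 mm wide (y), 9 mm deep
- spoon_tip (a point): lower end of the spoon (tip of its bowl), 90 mm from the centre along the spoon; same axes as spoon_centre
- cup_floor (a point): centre of the inner floor of the square grey slotted cutlery cup fixed at one end of the drying rack: 56 x 56 mm inside, walls 3 mm thick, 97 mm deep, its rim 112 mm above the counter; z up, x and y along its walls
- rack: grey plastic drying rack, fixed: tray 190 mm (x) by 330 mm (y) with six pegs and the cutlery cup centred 122 mm along +y; origin at the counter under the tray's centre, z up
- tumbler: green glass rinse tumbler, loose, 220 g, 68 mm across the rim, 52 mm across the foot, 100 mm high, wall 3 mm, origin at the centre of its underside, z up
- gate: the slide gate of the cereal dispenser (white plate in a grey guide, green stem and grip outside), origin at the foot of the dispenser when shut. It slides along its own x axis, out towards -x, level; a spring pulls it shut: about 3 N when shut, rising by 1 N for every 10 mm. It comes out 40 mm to the marks and stops at 60 mm; it shuts itself when let go
- gate_grip (a point): middle of the green grip at the outer end of the gate, 130 mm above the counter: a block 20 mm wide (across the pull, along its y axis), 26 mm long (along the pull) and 34 mm tall, with a 38 mm wide, 7 mm thick flange in front of it (13 to 20 mm further out). The guide, 62 mm wide, ends 32 mm behind this point when the gate is shut, the hopper's wall 104 mm behind. Pull along -x of this point
- gate_index (a point): black line across the white slide plate, on its top; moves with the gate; x axis as that of the gate (pull along -x)
- gate_mark (a point): the red marks on both edges of the grey guide (fixed); with the gate shut the black line is 40 mm behind (+x of this point, the way in), when it is pulled out to the marks the two points coincide; x axis along the slide, -x is out
- bowl: blue silicone bowl under the dispenser's spout, 112 mm across, 48 mm high, loose; origin at the centre of its underside
- grinder: white and orange baby food grinder with a crank on its turning top, loose, 82 mm across, 143 mm high; origin at the centre of its underside
- jar0: glass baby jar upturned on a peg of the rack, loose, 56 mm across, 68 mm high; origin at the centre of its mouth, on the tray's floor
- jar1: glass baby jar upturned on a peg of the rack, loose, 56 mm across, 68 mm high; origin at the centre of its mouth, on the tray's floor
- jar2: glass baby jar upturned on a peg of the rack, loose, 56 mm across, 68 mm high; origin at the centre of its mouth, on the tray's floor

How it is judged:
By the outcome, as a careful person would: the job done as asked, in the order asked, and still so for the second after the job is handed in, while the arm keeps its last pose, push and grip.
It also fails if it takes over 54 s, if anything falls off the work surface, if the arm or the gripper's body presses on something with over 40 N, if the wrist force passes 120 N, or if a joint passes its speed limit or range.

ROBOT

A 6-joint arm with a two-finger parallel gripper is mounted at the origin on the work surface. World frame = base frame: x ahead of the robot, y to its left, z up, the work surface at z = 0. Lengths are in m, angles in rad, forces in N, time in s.
With the tool pointing down it reaches from about 0.35 to 0.975 m from the base axis. Payload 4.9 kg.
Tool frame: the origin (TCP) lies at the very end of the fingers, on their centre line; the grasp point (between the pads) lies 19 mm behind it; z points along the fingers, x is the direction in which the jaws open and shut, and the axes are right-handed (so a half turn about z gives the same grasp; the last joint's range is limited). The gripper opens to 85 mm and grips with 20 to 120 N. Pads are 22 mm wide; open, the fingers measure 114 mm over their backs; the gripper's body (76 mm by 85 mm) begins 54 mm behind the grasp point. The pads swing forward as they close: fully open they stand 13 mm farther back than shut.
Start: joints at [-1.379, 0.053, 1.613, -0, 1.476, -0.119], TCP at [0.191, -0.595, 0.231] pointing down, gripper open.
Joint ranges: [-3.01, 3.01], [-1.01, 2.22], [0.06, 2.58], [-1.02, 4.17], [0.09, 2.62], [-3.14, 3.14]. Speed limits (rad/s): [2.57, 2.57, 3.14, 3.14, 3.14, 3.14].

INTERFACE

Orientations are given as a rotation vector (axis times angle).
In Python, from station import monitor, imaging, ticket gives the robot as it stands.
- The arm moves only by the tool step_arm, never from a script. Its argument "targets" is one flat list of numbers, 4 for each row, row after row: the shift along the tool's x, y, z in m, then the turn about the tool's z in rad. In form: [tx, ty, tz, roll, tx, ty, tz, roll, ...]. A call has 1 to 12 rows; each row is the pose to reach, as a shift and turn from the pose measured when the call began, along the tool's axes at that moment; what a row does not reach only later rows make up. A row lasts 1/12 s, in which the tool goes at most 41.7 mm and 7.16 degrees, less where a joint would pass 70% of its speed; a pose out of reach is approached as far as the arm can. A call with a gripper value outside its range is refused whole. "grip" is the finger opening in m, from 0 to 0.0854, set as the call begins (left out, the last holds). The fingers move at their own pace and stop on an object; "force" is the grip in N (left out, the last holds). Time passes only in rows, so rows that repeat a pose let the fingers close. It gives the time, the measured TCP pose, the force and the opening at its end, in the units of the state.
- monitor.get_obs(): the state, without advancing time (a new reading comes with each control period).
- imaging.get_image(name): name is "scene" or "top" or "wrist"; returns a dict with "color" (420x560x3 uint8, red, green, blue), "depth" (420x560 float32, m along the optical axis (not along the pixel's ray), 0 where there is no reading), "fov_y" (degrees; the focal length in pixels is half the picture's height over the tangent of half this angle, whatever the lens; pixels are square), "cx", "cy" (the principal point, pixels), "R" (3x3) and "t" (3): a world point X has camera coordinates R X + t. Camera axes: x right, y down, z forward; pixel columns grow to the right and rows downward; lengths in m; the calibration is good to about 2 mm. A picture is of the moment at which its call begins.
- ticket.finish_job(): hands the job in, once; it reports no verdict.
Trained networks look in a picture, given as the dict that the camera call returned (one of the last four; its "shot" number tells which), for a name from the list of things; names that differ only in an ending like _2 or _b are one class to them, and where a whole thing is asked for, a point or a joint stands for the part that bears it (a point fixed in the world has none). Each returns a list of dicts, best first, with "score" (0 to 1); they miss things now and then, are a little off and sometimes report something else, mostly with a low value. They report only what shows in the picture. A call takes as long as a camera call.
- imaging.search_frame(name, picture): "uv" ([column, row] in pixels, amid what is visible of it).
- imaging.mark_of(name, picture): "uv" ([column, row] in pixels: a listed point, or the origin of a listed thing).
The state is a dict: "t": time; "q": joint angles; "dq": joint speeds; "effort": joint torques, N m; "tool_pos": TCP position; "tool_rot": TCP orientation; "contact_force": force on the tool from outside, world axes, zero at the start; "wrist_torque": the same for the moment, N m; "opening": finger opening in m.
Only numpy, scipy, OpenCV 4.12 (cv2) and the standard library are available. Lean on these libraries where they do the work, as an engineer would, in place of code of your own. Each camera call takes 0.05 s, during which the arm holds its last target.

## Working session

There is one attempt and no reset: what is moved stays moved. The work goes in short steps, Python scripts to look and compute and a tool call to move; the robot and the scene stay as the last step left them, time stands still between calls to the robot, and variables do not carry over. Pictures are saved under pics/ and viewed, and the job is handed in when it is done.

Besides the shell and the picture viewer there is one more tool, called after ">>>" by a JSON object that holds its "method" and its "body", one argument or row to a line. step_arm: Moves the arm, as the interface text tells. Its arguments: {"type":"object","properties":{"targets":{"type":"array","items":{"type":"number"}},"grip":{"type":"number"},"force":{"type":"number"}},"required":["targets"]}

```bash
mkdir -p pics; ls
cat > h.py <<'E'
import numpy as np, cv2, pickle
from scipy.spatial.transform import Rotation as Ro
from station import monitor, imaging, ticket
def shot(n,fn=None):
    p=imaging.get_image(n)
    if fn: cv2.imwrite('pics/'+fn+'.png',p['color'][:,:,::-1]); pickle.dump(p,open('pics/'+fn+'.pkl','wb'))
    return p
def f(p): return p['color'].shape[0]/2/np.tan(np.radians(p['fov_y'])/2)
def ray(p,uv):
    d=np.array([(uv[0]-p['cx'])/f(p),(uv[1]-p['cy'])/f(p),1.]); R=np.array(p['R']); t=np.array(p['t'])
    return -R.T@t, R.T@d
def at(p,uv,depth=None):
    u,v=int(round(uv[0])),int(round(uv[1]))
    if depth is None: depth=p['depth'][v,u]
    o,d=ray(p,uv); return o+d*depth
def atz(p,uv,z):
    o,d=ray(p,uv); return o+d*(z-o[2])/d[2]
def tri(L):
    A=np.zeros((3,3));b=np.zeros(3)
    for p,uv in L:
        o,d=ray(p,uv); d=d/np.linalg.norm(d); M=np.eye(3)-np.outer(d,d); A+=M;b+=M@o
    X=np.linalg.solve(A,b)
    r=[np.linalg.norm((np.eye(3)-np.outer(d,d)/(d@d))@(X-o)) for o,d in [ray(p,uv) for p,uv in L]]
    return X,r
def proj(p,X):
    c=np.array(p['R'])@X+np.array(p['t']); return c[:2]/c[2]*f(p)+[p['cx'],p['cy']]
def st():
    s=monitor.get_obs(); R=Ro.from_rotvec(s['tool_rot']).as_matrix()
    return s,np.array(s['tool_pos']),R
def loc(X):  # world shift of TCP target -> tool axes
    s,p,R=st(); return R.T@(np.array(X)-p)
E
cat > a.py <<'E'
from h import *
np.set_printoptions(precision=4,suppress=True)
s,p,R=st(); print(s['t'],p,R,s['contact_force'])
P={n:shot(n,n+'0') for n in ['scene','top','wrist']}
for n in P:
    print(n,f(P[n]),ray(P[n],(280,210)))
for k in ['spoon_centre','spoon_tip','cup_floor','rack','tumbler','gate','gate_grip','gate_index','gate_mark','bowl','grinder','jar0']:
    L=[]
    for n in P:
        r=imaging.mark_of(k,P[n])
        if r:
            uv=r[0]['uv']; L.append((P[n],uv)); print(k,n,np.round(uv,1),round(r[0]['score'],2),at(P[n],uv),[ (np.round(q['uv']),round(q['score'],2)) for q in r[1:3]])
    if len(L)>1: print('   tri',*tri(L[:2]), tri(L))
E
python3 a.py
```

```text
pics
0.0 [ 0.191  -0.5944  0.23  ] [[ 0.3059 -0.9521 -0.0004]
 [-0.9521 -0.3059  0.0021]
 [-0.0021 -0.0002 -1.    ]] [ 0.2583 -0.2803 -0.0358]
scene 510.4911782801036 (array([ 1.2425, -0.5736,  1.1622]), array([-0.4742,  0.4031, -0.7828]))
top 474.64620961270873 (array([0.5112, 0.0242, 1.1887]), array([ 0.0753, -0.0116, -0.9971]))
wrist 305.6444454868809 (array([ 0.2539, -0.5757,  0.3721]), array([-0.2576, -0.0925, -0.962 ]))
spoon_centre scene [256.2 170.2] 0.6 [0.4341 0.0242 0.0847] [(array([193., 310.]), 0.24)]
spoon_centre top [277.1 279. ] 0.61 [0.436  0.0218 0.0946] []
   tri [0.4359 0.0222 0.0876] [np.float64(0.0005660813909178724), np.float64(0.0005660813909178685)] (array([0.4359, 0.0222, 0.0876]), [np.float64(0.0005660813909178724), np.float64(0.0005660813909178685)])
spoon_tip top [262.4 266.1] 0.51 [0.4625 0.0571 0.0083] []
cup_floor scene [234.2 258.8] 0.73 [ 0.6255 -0.2021  0.0699] []
cup_floor top [358.8 210.6] 0.68 [ 0.5936 -0.1843  0.0196] []
   tri [ 0.5943 -0.1843  0.0158] [np.float64(0.0008235431946498784), np.float64(0.0008235431946498666)] (array([ 0.5943, -0.18
[... 1969 characters left out ...]
grinder top [271.4 164.1] 0.67 [0.6998 0.029  0.1041] []
   tri [0.7182 0.0308 0.0047] [np.float64(0.0017433775206392695), np.float64(0.0017433775206394393)] (array([0.7182, 0.0308, 0.0047]), [np.float64(0.0017433775206392695), np.float64(0.0017433775206394393)])
jar0 scene [216.8 288. ] 0.98 [ 0.6615 -0.2835  0.0632] [(array([147., 308.]), 0.96), (array([195., 308.]), 0.75)]
jar0 top [388.1 187.9] 0.84 [ 0.6414 -0.2447  0.0798] [(array([420., 187.]), 0.61), (array([455., 222.]), 0.56)]
   tri [ 0.6437 -0.2659  0.0193] [np.float64(0.008015991161968043), np.float64(0.008015991161968244)] (array([ 0.6437, -0.2659,  0.0193]), [np.float64(0.008015991161968043), np.float64(0.008015991161968244)])
```

Run:
```python
import cv2
for n in ['scene','top']:
    a=cv2.imread(f'pics/{n}0.png'); cv2.imwrite(f'pics/{n}0c.png',cv2.resize(a[110:340,100:480],None,fx=2,fy=2,interpolation=cv2.INTER_CUBIC))
a=cv2.imread('pics/scene0.png')[110:230,220:440];cv2.imwrite('pics/s0z.png',cv2.resize(a,None,fx=3.6,fy=3.6,interpolation=cv2.INTER_CUBIC))
a=cv2.imread('pics/top0.png')[170:310,100:320];cv2.imwrite('pics/t0z.png',cv2.resize(a,None,fx=3.6,fy=3.6,interpolation=cv2.INTER_CUBIC))
```

```text
(no output)
```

View pics/scene0.png

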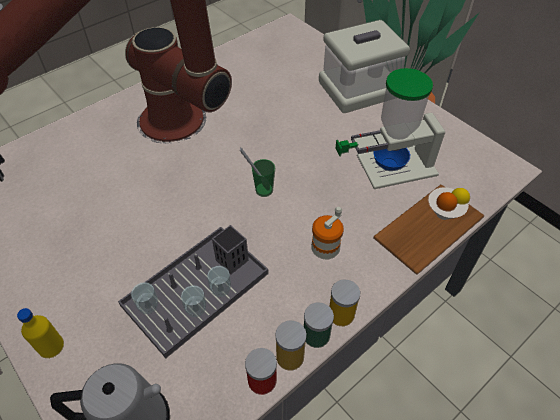

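View pics/top0.png

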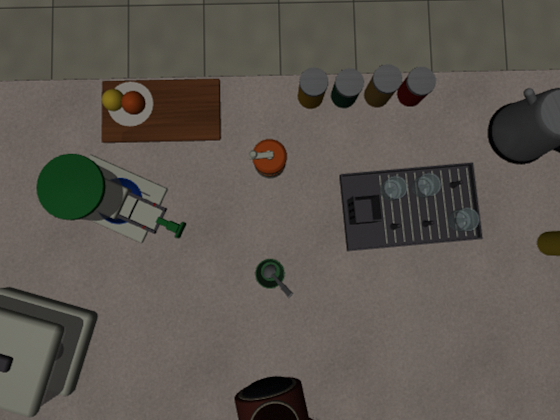

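View pics/wrist0.png

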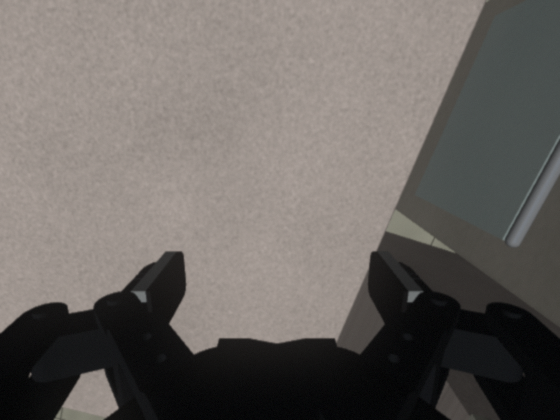

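View pics/s0z.png

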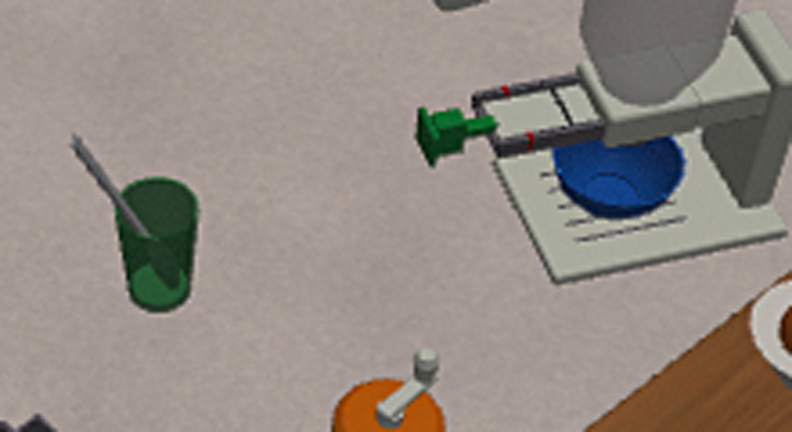

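View pics/t0z.png

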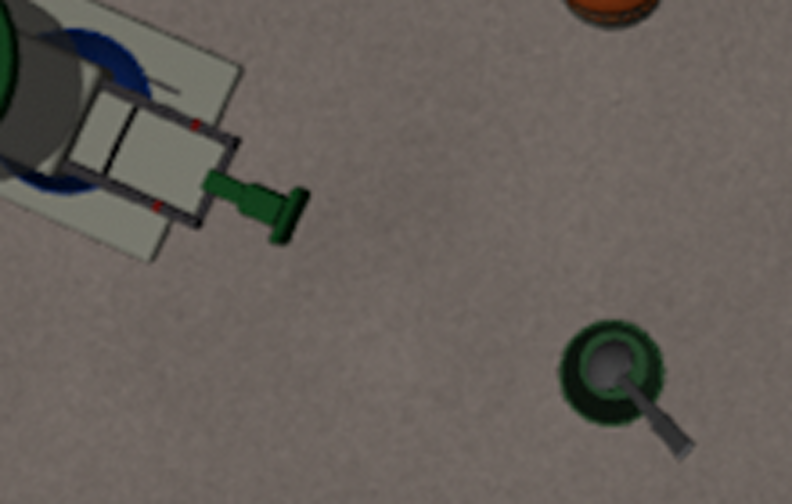

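The scene picture shows the green tumbler at about (262,178), with the spoon handle leaning to (243,152). The gate grip is at (345,147), the red marks at (362,136) and (367,150), and the cutlery cup at (231,245). In the top picture the spoon handle ends at about (290,294), the grip is at (175,227) and the cup at (365,208). I'll hover over the spoon next and use the wrist camera.

Run:
```python
from h import *
print(loc([0.41,-0.01,0.30]))
# refine spoon from zoomed images: handle end pixels
s=pickle.load(open('pics/scene0.pkl','rb'));t=pickle.load(open('pics/top0.pkl','rb'))
us=(220+76/3.6,110+141/3.6); ut=(100+683/3.6,170+447/3.6)
print('end',tri([(s,us),(t,ut)]))
# line index / marks
for n,a,b in [('mark L',(220+505/3.6,110+91/3.6),(100+157/3.6,170+206/3.6)),('mark R',(220+530/3.6,110+139/3.6),(100+195/3.6,170+125/3.6)),('idx',(220+563/3.6,110+105/3.6),(100+121/3.6,170+140/3.6))]:
    print(n,tri([(s,a),(t,b)]))
```

```text
[-0.49006007 -0.38730825 -0.06870245]
end (array([ 0.40848641, -0.00420553,  0.16832284]), [np.float64(6.636751914187056e-05), np.float64(6.636751914182435e-05)])
mark L (array([0.559545  , 0.31533482, 0.13318897]), [np.float64(0.0002702147213772376), np.float64(0.00027021472137728664)])
mark R (array([0.6093133 , 0.29256306, 0.13074844]), [np.float64(0.00023892871127156661), np.float64(0.00023892871127155683)])
idx (array([0.60125593, 0.33804691, 0.13356752]), [np.float64(0.0009970849204538152), np.float64(0.0009970849204537667)])
```

>>> {"method": "step_arm", "body": {
  "targets": [-0.49,-0.387,-0.07,-0.7,-0.49,-0.387,-0.07,-0.7,-0.49,-0.387,-0.07,-0.7,-0.49,-0.387,-0.07,-0.7,-0.49,-0.387,-0.07,-0.7,-0.49,-0.387,-0.07,-0.7,-0.49,-0.387,-0.07,-0.7,-0.49,-0.387,-0.07,-0.7,-0.49,-0.387,-0.07,-0.7,-0.49,-0.387,-0.07,-0.7,-0.49,-0.387,-0.07,-0.7,-0.49,-0.387,-0.07,-0.7],
  "grip": 0.05
}}

```text
t: 2.95
tool_pos: [0.3652, -0.1277, 0.2876]
tool_rot: [3.019, -0.869, 0.003]
contact_force: [0.9, -0.7, 0.3]
opening: 0.0502
```

Run:
```python
from h import *
print(st()); print(loc([0.41,-0.01,0.30]))
```

```text
({'t': 2.95, 'q': array([-5.29438560e-01, -5.91014289e-01,  2.04658565e+00,  5.20381333e-05,
        1.68432053e+00,  3.12655134e-02]), 'dq': array([ 1.27854783, -0.03907763, -0.06483967,  0.00169307,  0.09959208,
        1.26167351]), 'effort': array([ -6.72587961, -14.62106109, -37.51177669,  -0.06985477,
         0.20115569,  -1.07581437]), 'tool_pos': array([ 0.36523385, -0.12773452,  0.2876276 ]), 'tool_rot': array([ 3.01858567e+00, -8.69148298e-01,  2.60881059e-03]), 'contact_force': array([ 0.86752524, -0.74389456,  0.3314205 ]), 'wrist_torque': array([ 0.0338719 , -0.03441371,  0.04381146]), 'opening': 0.050197004930556316}, array([ 0.36523385, -0.12773452,  0.2876276 ]), array([[ 8.46882796e-01, -5.31777488e-01,  1.49402205e-03],
       [-5.31776875e-01, -8.46884108e-01, -8.14341876e-04],
       [ 1.69831221e-03, -1.04834253e-04, -9.99998552e-01]]))
[-0.0246758  -0.12351442 -0.01240137]
```

>>> {"method": "step_arm", "body": {
  "targets": [-0.025,-0.124,-0.012,0.2,-0.025,-0.124,-0.012,0.2,-0.025,-0.124,-0.012,0.2,-0.025,-0.124,-0.012,0.2,-0.025,-0.124,-0.012,0.2,-0.025,-0.124,-0.012,0.2]
}}

```text
t: 3.45
tool_pos: [0.41, -0.0087, 0.2997]
tool_rot: [2.918, -1.162, 0.003]
contact_force: [0.2, -0.8, 0.5]
opening: 0.0501
```

```bash
cat > b.py <<'E'
from h import *
import sys
np.set_printoptions(precision=4,suppress=True)
s,p,R=st(); print(s['t'],p,np.degrees(np.arctan2(R[1,0],R[0,0])),s['q'])
P=shot('wrist',sys.argv[1])
for k in sys.argv[2:]:
    for r in imaging.mark_of(k,P)[:2]: print(k,np.round(r['uv'],1),round(r['score'],2),at(P,r['uv']))
E
python3 b.py w1 spoon_centre spoon_tip tumbler
```

```text
3.45 [ 0.41   -0.0087  0.2997] -43.42734266822671 [-0.2024 -0.5253  1.9853 -0.001   1.6799  0.5554]
spoon_centre [269.9 148.2] 0.66 [0.4317 0.0234 0.0921]
spoon_tip [275.5 114.8] 0.85 [0.4624 0.0468 0.0172]
tumbler [271.4 127.9] 0.83 [0.4474 0.0383 0.0529]
```

View pics/w1.png

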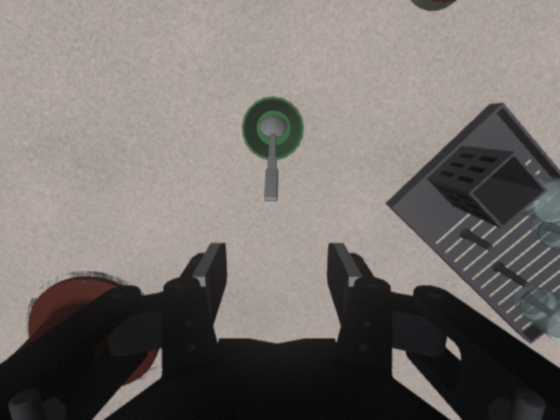

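The wrist picture shows the tumbler centred at about (273,128), with the handle running down to its end at (271,199). The cup's opening is at about (508,190). Next I'll triangulate the handle.

```bash
cat > c.py <<'E'
from h import *
np.set_printoptions(precision=4,suppress=True)
s,t,w=[pickle.load(open(f'pics/{n}.pkl','rb')) for n in ['scene0','top0','w1']]
us=(220+76/3.6,110+141/3.6); ut=(100+683/3.6,170+447/3.6)
uw=(271,199)
print(tri([(s,us),(t,ut),(w,uw)]),tri([(s,us),(w,uw)]),tri([(t,ut),(w,uw)]))
uc=[(256.2,170.2),(277.1,279.0),(269.9,148.2)]
print('centre',tri([(s,uc[0]),(t,uc[1]),(w,uc[2])]),tri([(s,uc[0]),(w,uc[2])]))
print('tip',tri([(t,(262.4,266.1)),(w,(275.5,114.8))]))
# depth of handle pixels in w1
for v in range(165,200,4):
    for u in (270,271,272): 
        if w['depth'][v,u]>0: print(v,u,at(w,(u,v)),end=' ')
    print()
E
python3 c.py
python3 - <<'E'
import cv2
a=cv2.imread('pics/w1.png')[80:220,200:350];cv2.imwrite('pics/w1z.png',cv2.resize(a,None,fx=4,fy=4,interpolation=cv2.INTER_CUBIC))
a=cv2.imread('pics/w1.png')[90:240,400:560];cv2.imwrite('pics/w1c.png',cv2.resize(a,None,fx=4,fy=4,interpolation=cv2.INTER_CUBIC))
E
```

```text
(array([ 0.4079, -0.0053,  0.1695]), [np.float64(0.001391309663362191), np.float64(0.0013930788129866655), np.float64(0.0026885226151741235)]) (array([ 0.4074, -0.0059,  0.1693]), [np.float64(0.002020636392661553), np.float64(0.0020206363926614087)]) (array([ 0.4108, -0.0032,  0.1947]), [np.float64(0.0004073873153979612), np.float64(0.00040738731539798057)])
centre (array([0.4337, 0.0229, 0.0853]), [np.float64(0.0012743588619172131), np.float64(0.002034819538621701), np.float64(0.0024652057291395177)]) (array([0.432 , 0.024 , 0.0833]), [np.float64(0.0013784261441183517), np.float64(0.0013784261441183387)])
tip (array([0.4628, 0.0515, 0.0317]), [np.float64(0.005039450020483139), np.float64(0.00503945002048314)])
165 270 [0.4218 0.012  0.1217] 165 271 [0.4227 0.0114 0.1229] 165 272 [0.4234 0.0107 0.1228] 
169 270 [0.4199 0.0098 0.1304] 169 271 [0.4205 0.009  0.1298] 169 272 [0.4213 0.0083 0.1297] 
173 270 [0.4175 0.0072 0.1345] 173 271 [0.4187 0.0069 0.1379] 173 272 [0.4192 0.006  0.1359] 
177 270 [0.4157 0.0051 0.1423] 177 271 [0.4165 0.0045 0.1428] 177 272 [0.4174 0.004  0.1441] 
181 270 [0.4139 0.003  0.1489] 181 271 [0.4146 0.0024 0.1489] 181 272 [0.4151 0.0015 0.1477] 
185 270 [0.412  0.0009 0.1544] 185 271 [0.4127 0.0003 0.1547] 185 272 [ 0.4134 -0.0004  0.1549] 
189 270 [ 0.41   -0.0013  0.159 ] 189 272 [ 0.4116 -0.0024  0.1601] 
193 270 [ 0.4084 -0.0031  0.1654] 193 271 [ 0.4092 -0.0037  0.1657] 193 272 [ 0.4095 -0.0046  0.1638] 
197 270 [ 0.4066 -0.0052  0.1697] 197 271 [ 0.4073 -0.0058  0.17  ] 197 272 [ 0.4078 -0.0066  0.169 ]
```

View pics/w1z.png

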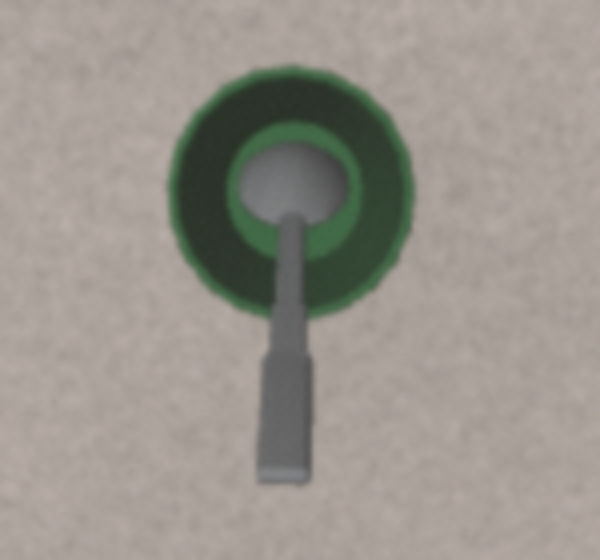

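View pics/w1c.png

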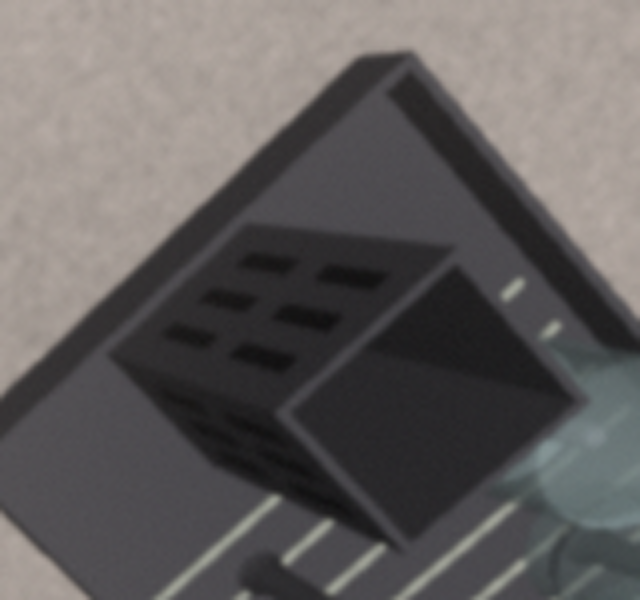

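```bash
python3 -c "
from h import *
print(loc([0.4158,0.0035,0.125]))"
```

```text
[-0.00550071 -0.01423563  0.1743965 ]
```

>>> {"method": "step_arm", "body": {
  "targets": [-0.0045,-0.013,0.035,-0.03,-0.0045,-0.013,0.07,-0.03,-0.0045,-0.013,0.105,-0.03,-0.0045,-0.013,0.13,-0.03,-0.0045,-0.013,0.145,-0.03,-0.0045,-0.013,0.145,-0.03],
  "grip": 0.04
}}

```text
t: 4.15
tool_pos: [0.4126, 0.0014, 0.1498]
tool_rot: [2.93, -1.128, -0.01]
contact_force: [0.3, 0.0, 0.4]
opening: 0.0402
```

```bash
python3 b.py w2 spoon_centre; python3 -c "
from h import *
print(loc([0.4158,0.0035,0.125]))"
```

```text
4.15 [0.4126 0.0014 0.1498] -42.11048456643743 [-0.1767 -0.4291  2.1682 -0.0009  1.4095  0.5584]
spoon_centre [279.2 179.5] 0.59 [0.4338 0.0216 0.0928]
[-0.00128979 -0.00198937  0.02941116]
```

View pics/w2.png

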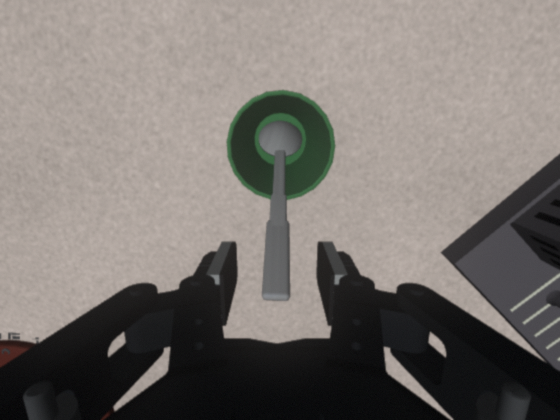

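The handle, at column 277, sits midway between the pads at columns 237 and 317, so I can descend and grip.

>>> {"method": "step_arm", "body": {
  "targets": [0,-0.002,0.027,0,0,-0.002,0.027,0,0,-0.002,0.027,0]
}}

```text
t: 4.5
tool_pos: [0.4167, 0.0023, 0.1281]
tool_rot: [2.931, -1.128, 0.001]
contact_force: [0.8, -0.2, 0.6]
opening: 0.04
```

>>> {"method": "step_arm", "body": {
  "targets": [0,0,0,0,0,0,0,0,0,0,0,0,0,0,0,0,0,0,0,0,0,0,0,0,0,0,0,0],
  "grip": 0.006,
  "force": 30
}}

```text
t: 5.08
tool_pos: [0.4177, 0.0021, 0.1297]
tool_rot: [2.931, -1.128, 0.005]
contact_force: [-1.7, -0.5, 6.1]
opening: 0.0125
```

```bash
python3 b.py w3 spoon_centre tumbler; python3 -c "
from h import *
print(st()[0]['opening'],st()[0]['contact_force'])"
```

```text
5.0833 [0.4177 0.0021 0.1297] -42.105865567111145 [-0.1727 -0.3995  2.1818 -0.0013  1.3566  0.5624]
spoon_centre [274.3 192.7] 0.87 [0.4342 0.021  0.0932]
tumbler [276.3 122.5] 0.63 [0.4625 0.0503 0.0074]
0.012183004819158743 [-1.14191765 -1.31987208  6.43383042]
```

View pics/w3.png

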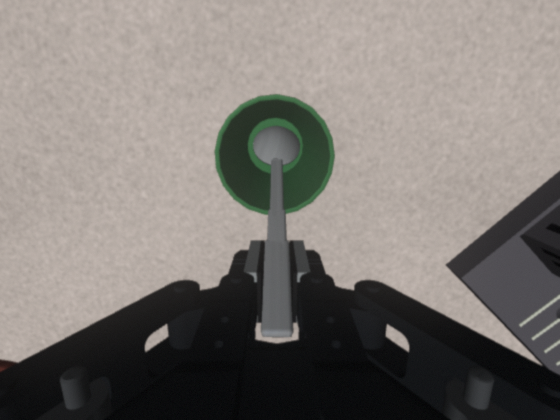

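The spoon is held, with the opening at 12.2 mm. Next is a straight lift.

>>> {"method": "step_arm", "body": {
  "targets": [0,0,-0.008,0,0,0,-0.02,0,0,0,-0.035,0,0,0,-0.055,0,0,0,-0.075,0,0,0,-0.1,0,0,0,-0.125,0,0,0,-0.145,0,0,0,-0.155,0,0,0,-0.155,0]
}}

```text
t: 6.07
tool_pos: [0.4184, 0.0022, 0.2882]
tool_rot: [-2.932, 1.128, -0.013]
contact_force: [0.7, -0.6, -0.8]
opening: 0.0123
```

```bash
cat > d.py <<'E'
from h import *
np.set_printoptions(precision=4,suppress=True)
s,p,R=st(); print(s['t'],p,np.degrees(np.arctan2(R[1,0],R[0,0])),s['opening'])
P={n:shot(n,n+'2') for n in ['scene','top','wrist']}
for k in ['spoon_centre','spoon_tip','tumbler','cup_floor','rack']:
    L=[]
    for n in P:
        r=imaging.mark_of(k,P[n])
        if r and r[0]['score']>.4:
            uv=r[0]['uv']; L.append((P[n],uv)); print(k,n,np.round(uv,1),round(r[0]['score'],2),at(P[n],uv))
    if len(L)>1: print('   tri',*tri(L[:2]), tri(L))
E
python3 d.py
python3 - <<'E'
import cv2,numpy as np
a=cv2.imread('pics/scene2.png')[80:280,160:440];a=cv2.resize(a,None,fx=2.8,fy=2.8,interpolation=cv2.INTER_CUBIC);cv2.imwrite('pics/s2z.png',a)
E
```

```text
6.0667 [0.4184 0.0022 0.2882] -42.10105404021048 0.012257650904919457
spoon_centre scene [254.4 129.2] 0.74 [0.4387 0.0224 0.2472]
spoon_centre top [270.9 268.9] 0.49 [0.4639 0.0344 0.1935]
spoon_centre wrist [274.7 193.2] 0.72 [0.4336 0.0209 0.2477]
   tri [0.4592 0.0234 0.2612] [np.float64(0.013010141625389576), np.float64(0.013010141625389585)] (array([0.4494, 0.0246, 0.257 ]), [np.float64(0.008420664027220972), np.float64(0.019806211192586274), np.float64(0.01428588161210346)])
spoon_tip scene [269.  151.1] 0.57 [0.3357 0.1519 0.0045]
spoon_tip top [262.7 269.3] 0.7 [0.4545 0.0566 0.006 ]
spoon_tip wrist [274.5 124.9] 0.58 [0.4585 0.0502 0.0081]
   tri [0.4617 0.0518 0.165 ] [np.float64(0.0005933507890971314), np.float64(0.0005933507890972113)] (array([0.4609, 0.0514, 0.1645]), [np.float64(0.000287354622143434), np.float64(0.0015194185704467862), np.float64(0.0017909097009934725)])
tumbler scene [266.4 192.5] 0.88 [0.4752 0.0264 0.0209]
tumbler top [270.3 271.7] 0.84 [0.4589 0.0356 0.2067]
tumbler wrist [272.8 135.6] 0.85 [0.4537 0.0454 0.1958]
   tri [ 0.4497  0.0413 -0.0131] [n
[... 259 characters left out ...]
    0.0618]
cup_floor top [360.4 209.6] 0.79 [ 0.596  -0.1884  0.0189]
cup_floor wrist [463.1 192.3] 0.7 [ 0.5751 -0.1611  0.0655]
   tri [ 0.5959 -0.1914  0.0086] [np.float64(0.0013614919403483023), np.float64(0.001361491940348137)] (array([ 0.5949, -0.1922,  0.0089]), [np.float64(0.0003115091223041693), np.float64(0.0027092765001637507), np.float64(0.0027232426749866185)])
rack scene [195.6 292.7] 0.76 [ 0.6493 -0.3346  0.0829]
rack top [405.8 209.6] 0.86 [ 0.5938 -0.3026  0.0137]
   tri [ 0.5954 -0.3118 -0.0166] [np.float64(0.0010028461193830032), np.float64(0.0010028461193831281)] (array([ 0.5954, -0.3118, -0.0166]), [np.float64(0.0010028461193830032), np.float64(0.0010028461193831281)])
```

View pics/s2z.png

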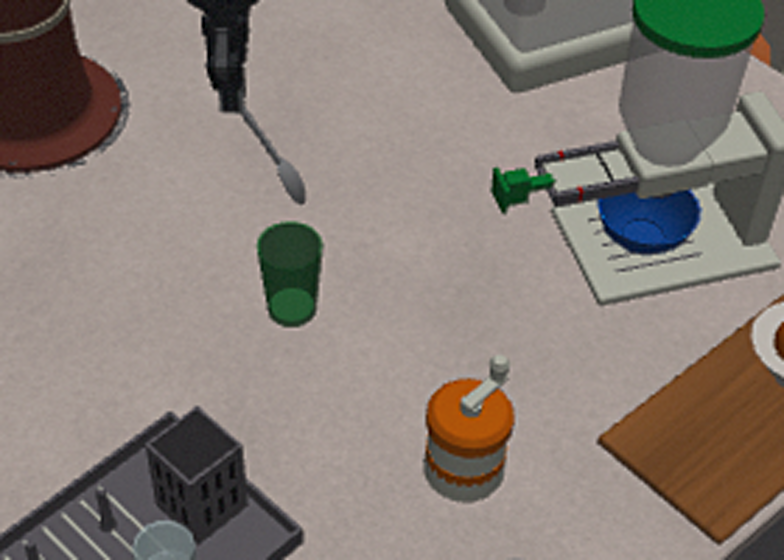

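View pics/wrist2.png

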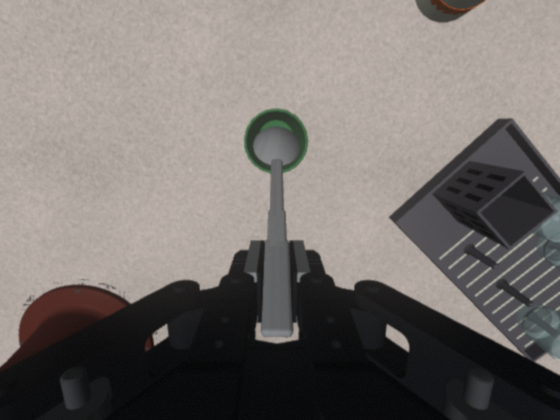

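The spoon is out of the tumbler, its tip at about (268,151) in the full scene picture, and the tumbler still stands in place. Now I'll measure the cup rim from several views.

Run:
```python
import cv2,numpy as np
for n,(r0,r1,c0,c1) in {'scene2':(215,285,195,265),'top2':(175,245,330,400)}.items():
    a=cv2.imread(f'pics/{n}.png')[r0:r1,c0:c1];a=cv2.convertScaleAbs(cv2.resize(a,None,fx=8,fy=8,interpolation=cv2.INTER_CUBIC),alpha=2.2);cv2.imwrite(f'pics/{n}cup.png',a)
```

```text
(no output)
```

View pics/scene2cup.png

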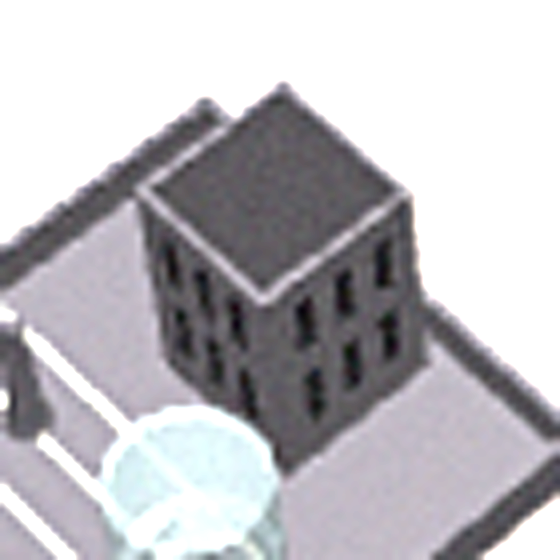

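View pics/top2cup.png

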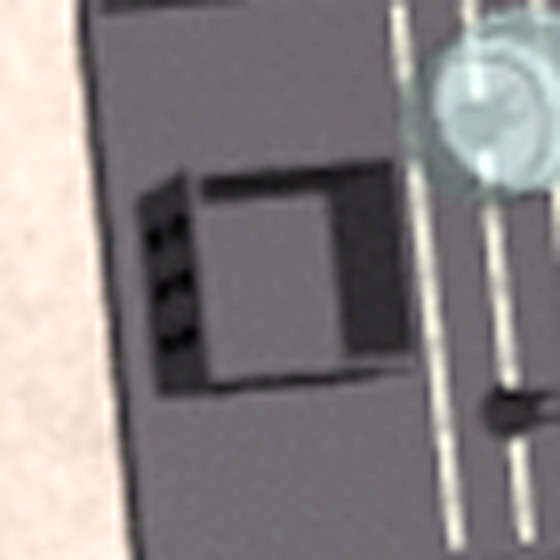

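Run:
```python
from h import *
np.set_printoptions(precision=4,suppress=True)
s,t,w=[pickle.load(open(f'pics/{n}.pkl','rb')) for n in ['scene2','top2','w1']]
S=[(195+a/8,215+b/8) for a,b in [(140,188),(283,88),(410,192),(263,300)]]   # left, back, right, front
T=[(330+a/8,175+b/8) for a,b in [(412,370),(206,388),(188,172),(395,160)]]
W=[(400+a/4,90+b/4) for a,b in [(402,552),(276,412),(455,246),(588,402)]]
for nm,p,L in (('scene',s,S),('top',t,T),('w',w,W)):
    X=np.array([atz(p,u,0.112) for u in L]); print(nm,X[:,:2].tolist(),X.mean(0)[:2],np.linalg.norm(X-np.roll(X,1,0),axis=1))
for i in range(4): print(tri([(s,S[i]),(w,W[i])]),tri([(t,T[i]),(w,W[i]),(s,S[i])])[0])
# yaw from edges
for p,L in ((s,S),(t,T),(w,W)):
    X=np.array([atz(p,u,0.112) for u in L]); e=X[1]-X[2]+X[0]-X[3]; g=X[1]-X[0]+X[2]-X[3]; print(np.degrees(np.arctan2(e[1],e[0])),np.degrees(np.arctan2(g[1],g[0])))
```

```text
scene [[0.5655046443140334, -0.22100974694812547], [0.5634014921192445, -0.16334218189256466], [0.6218982606375018, -0.15763502277856367], [0.6244315580060261, -0.21702299635456118]] [ 0.5938 -0.1898] [0.0591 0.0577 0.0588 0.0594]
top [[0.5616117230578918, -0.21858606162028196], [0.5578287918624337, -0.1597398237600658], [0.6195962082501083, -0.1568716881443975], [0.6217263553094521, -0.21621697395718367]] [ 0.5902 -0.1879] [0.0602 0.059  0.0618 0.0594]
w [[0.5619707081729635, -0.2214532149201528], [0.5591165252278645, -0.16242842017551964], [0.6196251932869336, -0.15725929836690095], [0.6232788093540885, -0.21931869421576627]] [ 0.591  -0.1901] [0.0613 0.0591 0.0607 0.0622]
(array([ 0.5633, -0.2213,  0.1106]), [np.float64(0.0014321432507823646), np.float64(0.001432143250782422)]) [ 0.5626 -0.2204  0.1102]
(array([ 0.5607, -0.1631,  0.1094]), [np.float64(0.0012040275350771), np.float64(0.0012040275350773148)]) [ 0.5595 -0.1619  0.1088]
(array([ 0.6207, -0.1575,  0.1107]), [np.float64(0.0006213469714875834), np.float64(0.000621346971487654)]) [ 0.6203 -0.1573  0.1105]
(array([ 0.6238, -0.2179,  0.1125]), [np.float64(0.0011953174273927857), np.float64(0.001195317427392552)]) [ 0.6229 -0.2172  0.1121]
-175.28064996734892 92.2682412354113
-177.53953666132847 92.86409869118178
-176.56888335106552 93.07646281490888
```

Run:
```python
from h import *
np.set_printoptions(precision=4,suppress=True)
print(loc([0.5275,-0.1927,0.28]))
s,t,w=[pickle.load(open(f'pics/{n}2.pkl','rb')) for n in ['scene','top','wrist']]
import cv2
a=s['color'][110:170,230:290,::-1];cv2.imwrite('pics/sp_s.png',cv2.resize(a,None,fx=8,fy=8,interpolation=cv2.INTER_CUBIC))
a=w['color'][100:250,200:350,::-1];cv2.imwrite('pics/sp_w.png',cv2.resize(a,None,fx=4,fy=4,interpolation=cv2.INTER_CUBIC))
```

```text
[0.2125 0.0708 0.0054]
```

View pics/sp_s.png

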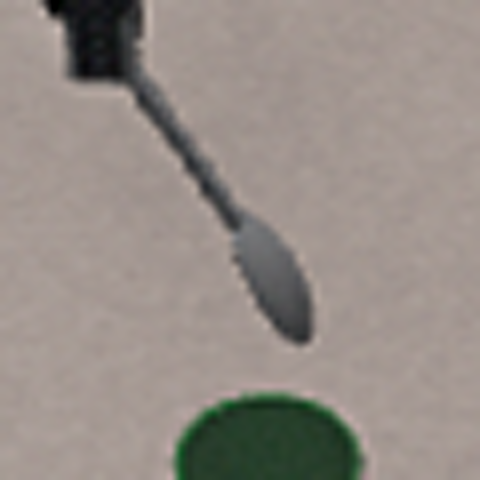

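View pics/sp_w.png

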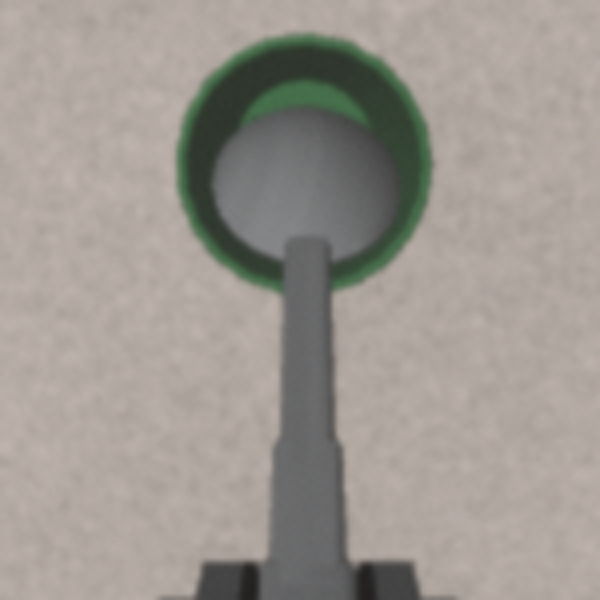

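Run:
```python
from h import *
np.set_printoptions(precision=4,suppress=True)
s,t,w=[pickle.load(open(f'pics/{n}2.pkl','rb')) for n in ['scene','top','wrist']]
_,p,R=st()
X,r=tri([(s,(267.9,152.9)),(w,(276.7,126.3))]); print(X,r,R.T@(X-p))
for v in (128,132,140,150,170,190,210,230): print(v,R.T@(at(w,(276.5,v))-p))
```

```text
[0.4601 0.0482 0.1591] [np.float64(7.720111349947533e-05), np.float64(7.720111349940656e-05)] [ 0.0006 -0.0627  0.1257]
128 [ 0.0005 -0.0615  0.1037]
132 [ 0.0005 -0.0587  0.0951]
140 [ 0.0005 -0.0533  0.0851]
150 [ 0.0005 -0.0467  0.0785]
170 [ 0.0005 -0.0352  0.0601]
190 [ 0.0005 -0.0263  0.0387]
210 [ 0.0006 -0.0182  0.0232]
230 [ 0.0006 -0.011   0.0101]
```

>>> {"method": "step_arm", "body": {
  "targets": [0.01,0.003,0,0.05,0.03,0.01,0,0.12,0.05,0.017,0,0.2,0.075,0.025,0,0.28,0.1,0.033,0,0.36,0.125,0.042,0,0.44,0.15,0.05,0.002,0.52,0.175,0.058,0.004,0.6,0.195,0.065,0.005,0.68,0.208,0.07,0.005,0.76,0.2125,0.071,0.005,0.785,0.2125,0.071,0.005,0.785]
}}

```text
t: 7.97
tool_pos: [0.5276, -0.1935, 0.28]
tool_rot: [-2.277, 2.164, -0.003]
contact_force: [0.2, -0.3, -0.3]
opening: 0.0124
```

```bash
sed -i "s/n+'2'/n+'3'/" d.py; python3 d.py
python3 - <<'E'
import cv2
a=cv2.imread('pics/scene3.png')[130:290,150:310];cv2.imwrite('pics/s3z.png',cv2.resize(a,None,fx=3.7,fy=3.7,interpolation=cv2.INTER_CUBIC))
E
```

```text
7.9667 [ 0.5276 -0.1935  0.28  ] -87.10875755901397 0.01237913203109249
spoon_centre scene [218.3 196.3] 0.74 [ 0.3778 -0.0794 -0.0026]
spoon_centre wrist [276.8 189.7] 0.7 [ 0.5543 -0.192   0.2409]
   tri [ 0.5586 -0.1882  0.2457] [np.float64(0.00486631937629676), np.float64(0.004866319376296692)] (array([ 0.5586, -0.1882,  0.2457]), [np.float64(0.00486631937629676), np.float64(0.004866319376296692)])
spoon_tip scene [225.9 226.7] 0.78 [ 0.5897 -0.1921  0.1611]
spoon_tip top [377.2 207.1] 0.6 [ 0.589  -0.1958  0.1777]
spoon_tip wrist [275.9 122.9] 0.93 [ 0.5941 -0.1892  0.0146]
   tri [ 0.5915 -0.1961  0.1667] [np.float64(0.002634694867922868), np.float64(0.0026346948679228377)] (array([ 0.5922, -0.1938,  0.167 ]), [np.float64(0.0012420700027086548), np.float64(0.004856512061175789), np.float64(0.004666173389115613)])
tumbler scene [267.8 192.9] 0.65 [0.4727 0.0336 0.0113]
tumbler top [272.7 270.2] 0.88 [0.452  0.0319 0.0111]
tumbler wrist [116.8 216.8] 0.85 [0.4648 0.0123 0.0399]
   tri [ 0.4558  0.0376 -0.0067] [np.float64(0.007306240684822434), np.float64(0.007306240684822437)] (
[... 190 characters left out ...]
3  0.0654]
cup_floor top [359.8 208.2] 0.62 [ 0.5999 -0.188   0.014 ]
cup_floor wrist [275.8 127.7] 0.92 [ 0.59   -0.1895  0.1781]
   tri [ 0.5992 -0.1874  0.0192] [np.float64(0.00045927413960712514), np.float64(0.0004592741396070257)] (array([ 0.5948, -0.1878,  0.0153]), [np.float64(0.0022929277876495265), np.float64(0.004984159375999676), np.float64(0.006835852067525021)])
rack scene [195.6 289.8] 0.82 [ 0.6405 -0.3292  0.0788]
rack wrist [369.  125.4] 0.81 [ 0.5974 -0.3102  0.0119]
   tri [ 0.5979 -0.3124  0.0028] [np.float64(0.000603999865817043), np.float64(0.0006039998658169697)] (array([ 0.5979, -0.3124,  0.0028]), [np.float64(0.000603999865817043), np.float64(0.0006039998658169697)])
```

View pics/s3z.png

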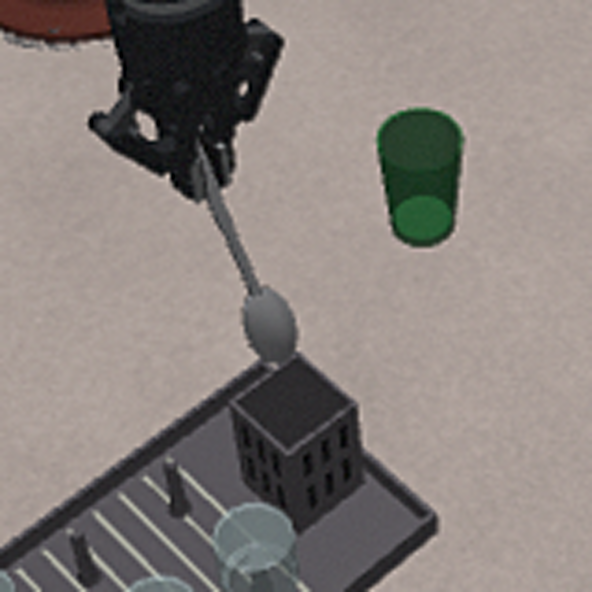

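View pics/wrist3.png

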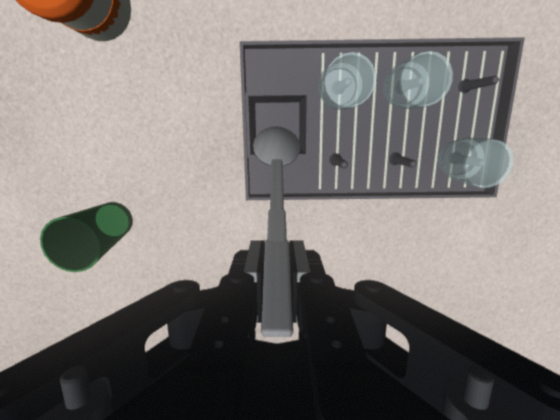

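Run:
```python
from h import *
np.set_printoptions(precision=4,suppress=True)
w=pickle.load(open('pics/wrist3.pkl','rb'))
import cv2
a=w['color'][80:170,225:325,::-1];cv2.imwrite('pics/w3cup.png',cv2.convertScaleAbs(cv2.resize(a,None,fx=6,fy=6,interpolation=cv2.INTER_CUBIC),alpha=1.8))
_,p,R=st()
print('cup centre prior in tool',R.T@(np.array([.5925,-.1893,.112])-p))
def g(a,b):
    u=(225+a/6,80+b/6); return R.T@(atz(w,u,0.112)-p)
np.save('x.npy',0)
```

```text
cup centre prior in tool [-0.0006 -0.0648  0.1685]
```

View pics/w3cup.png

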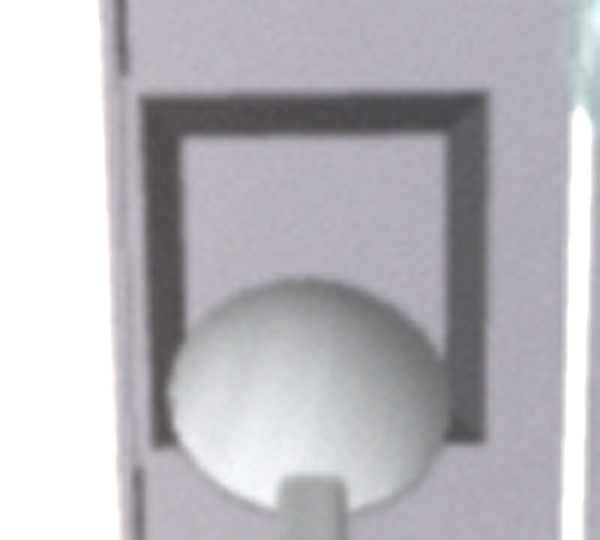

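Run:
```python
from h import *
np.set_printoptions(precision=4,suppress=True)
w=pickle.load(open('pics/wrist3.pkl','rb'))
_,p,R=st()
def g(a,b,z=.112):
    return R.T@(atz(w,(225+a/6,80+b/6),z)-p)
C=[g(141,95),g(489,93),g(487,441),g(155,445)]
print(C, np.mean(C,0))
F=[g(184,135,.015),g(445,133,.015)]; print('floor',F,np.mean(F,0))
print('tip', g(305,280,.155))
```

```text
[array([-0.0268, -0.0911,  0.1685]), array([ 0.0288, -0.0915,  0.1686]), array([ 0.03  , -0.0365,  0.1685]), array([-0.0257, -0.0357,  0.1684])] [ 0.0016 -0.0637  0.1685]
floor [array([-0.0264, -0.0911,  0.2655]), array([ 0.0287, -0.0916,  0.2656])] [ 0.0012 -0.0914  0.2655]
tip [-0.0004 -0.063   0.1255]
```

The cup's inner opening is centred at tool (0.0015, -0.0637), the floor is 0.2655 below the TCP, and the spoon tip is at (0, -0.063, 0.1255). I'll insert along the slanted line.

>>> {"method": "step_arm", "body": {
  "targets": [0.0015,0,0.015,0,0.0015,0,0.035,0,0.0015,-0.003,0.052,0,0.0015,-0.007,0.07,0,0.0015,-0.011,0.087,0,0.0015,-0.015,0.103,0,0.0015,-0.018,0.117,0,0.0015,-0.0205,0.125,0,0.0015,-0.0205,0.125,0,0.0015,-0.0205,0.125,0]
}}

```text
t: 9.7
tool_pos: [0.5482, -0.1935, 0.1553]
tool_rot: [-2.277, 2.164, -0.004]
contact_force: [0.6, 0.2, -0.8]
opening: 0.0121
```

```bash
python3 b.py w4 spoon_centre cup_floor
python3 - <<'E'
from h import *
s=shot('scene','s4'); cv2.imwrite('pics/s4z.png',cv2.resize(s['color'][150:290,150:310,::-1],None,fx=3.7,fy=3.7,interpolation=cv2.INTER_CUBIC))
E
```

```text
9.7 [ 0.5482 -0.1935  0.1553] -87.07987639092758 [-0.4671  0.0068  1.7894 -0.0005  1.343   1.0528]
spoon_centre [276.2 190.9] 0.59 [ 0.5749 -0.1929  0.1173]
```

View pics/w4.png

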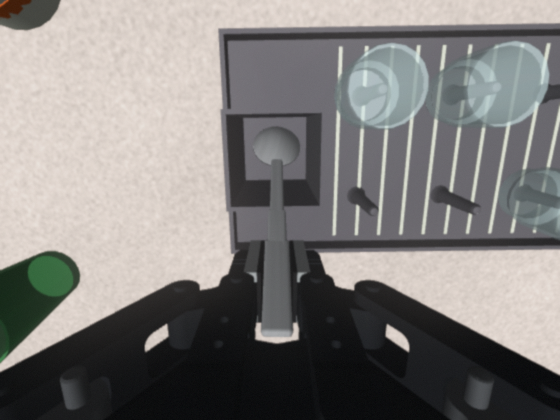

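View pics/s4z.png

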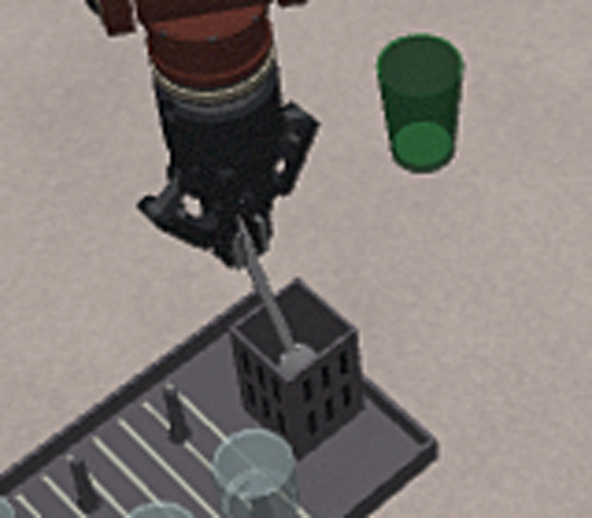

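>>> {"method": "step_arm", "body": {
  "targets": [0.002,-0.001,0.004,0,0.002,-0.002,0.008,0,0.002,-0.003,0.012,0,0.002,-0.003,0.012,0,0.002,-0.003,0.012,0]
}}

```text
t: 10.32
tool_pos: [0.5517, -0.1956, 0.1441]
tool_rot: [-2.277, 2.164, -0.006]
contact_force: [0.2, -0.5, -0.7]
opening: 0.0126
```

```bash
python3 b.py w5 spoon_centre cup_floor
```

```text
10.3167 [ 0.5517 -0.1956  0.1441] -87.08835109407453 [-0.4676  0.0257  1.7898 -0.0004  1.322   1.0525]
spoon_centre [274.7 191.8] 0.59 [ 0.5779 -0.1942  0.1068]
spoon_centre [ 47.6 278.6] 0.51 [0.4657 0.0151 0.0248]
cup_floor [272.4 158.2] 0.93 [ 0.594  -0.1916  0.0704]
```

View pics/w5.png

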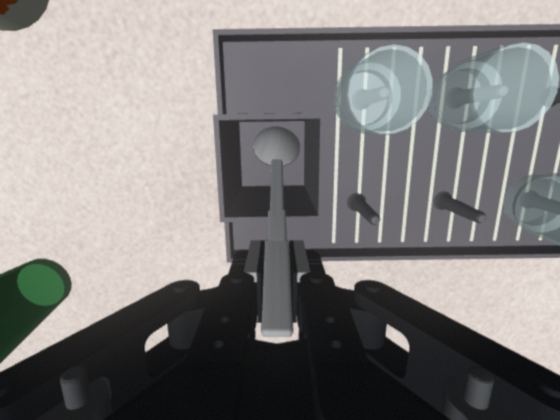

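>>> {"method": "step_arm", "body": {
  "targets": [0,-0.001,0.002,0,0,-0.001,0.0035,0,0,-0.001,0.0035,0,0,-0.001,0.0035,0]
}}

```text
t: 10.8
tool_pos: [0.5529, -0.1957, 0.1412]
tool_rot: [-2.277, 2.164, -0.008]
contact_force: [-0.9, -0.3, -1.7]
opening: 0.0124
```

>>> {"method": "step_arm", "body": {
  "targets": [0,0,0,0,0,0,0,0,0,0,0,0,0,0,0,0,0,0,0,0],
  "grip": 0.04
}}

```text
t: 11.22
tool_pos: [0.5531, -0.1957, 0.1413]
tool_rot: [-2.276, 2.163, -0.008]
contact_force: [-0.2, -0.5, 0.2]
opening: 0.0403
```

```bash
python3 b.py w6 spoon_centre
```

```text
11.2167 [ 0.5531 -0.1957  0.1413] -87.08574445708757 [-0.4668  0.0308  1.7896 -0.0005  1.316   1.0533]
spoon_centre [276.5 196.1] 0.96 [ 0.5757 -0.1956  0.0995]
```

View pics/w6.png

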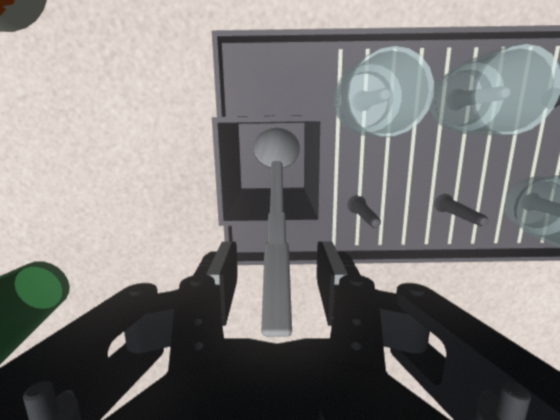

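Released: the spoon's bowl is inside the cup at (277,146) and its handle lies free between the open pads. I'll retract straight up.

>>> {"method": "step_arm", "body": {
  "targets": [0,0,-0.01,0,0,0,-0.03,0,0,0,-0.055,0,0,0,-0.085,0,0,0,-0.115,0,0,0,-0.14,0,0,0,-0.14,0]
}}

```text
t: 11.9
tool_pos: [0.5549, -0.1966, 0.29]
tool_rot: [-2.274, 2.161, -0.027]
contact_force: [0.3, -1.0, 0.9]
opening: 0.04
```

```bash
python3 b.py w7 spoon_centre spoon_tip cup_floor
python3 - <<'E'
from h import *
s=shot('scene','s7'); cv2.imwrite('pics/s7z.png',cv2.resize(s['color'][150:290,150:310,::-1],None,fx=3.7,fy=3.7,interpolation=cv2.INTER_CUBIC))
print(imaging.mark_of('spoon_centre',s)[:1],imaging.mark_of('spoon_tip',s)[:1])
g=np.array([.5616,.2507]); d=np.array([np.cos(np.radians(-115)),np.sin(np.radians(-115))])
X=np.r_[g+d*.05,.27]; print(X,loc(X))
E
```

```text
11.9 [ 0.5549 -0.1966  0.29  ] -87.08503409096528 [-0.4666 -0.0731  1.6408 -0.0005  1.5561  1.0533]
spoon_centre [273.6 168.3] 0.96 [ 0.576  -0.195   0.0979]
spoon_tip [273.7 130.7] 0.68 [ 0.6156 -0.1932  0.0319]
cup_floor [269.9 152. ] 0.67 [ 0.591  -0.1898  0.0653]
[{'uv': [224.0, 239.9], 'score': 0.49}] []
[0.54046909 0.20538461 0.27      ] [-0.40044265 -0.00913381  0.00876864]
```

View pics/s7z.png

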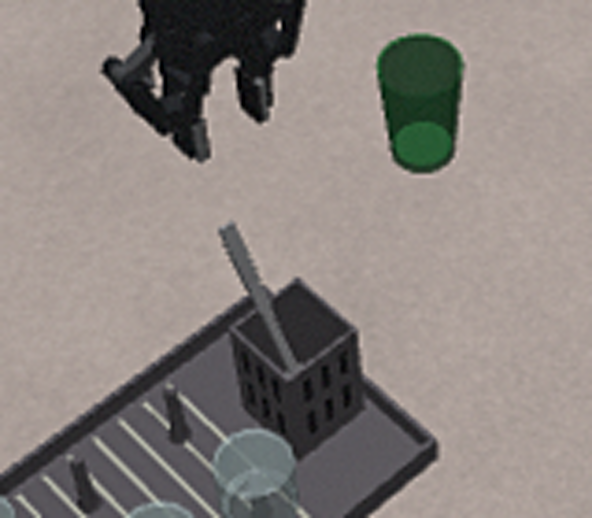

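View pics/w7.png

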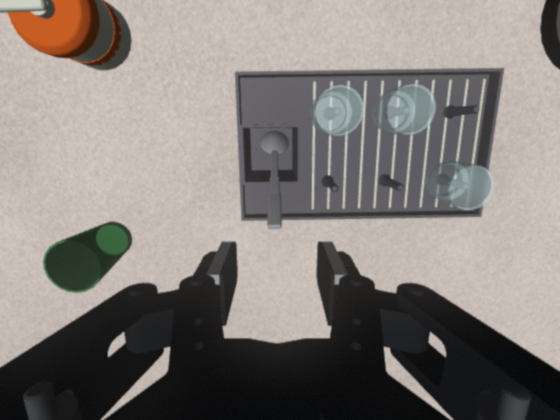

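The spoon stands in the cup, bowl down and leaning on the rim; its centre at 0.098 m matches a tip resting on the floor. Next is the hover near the gate.

>>> {"method": "step_arm", "body": {
  "targets": [-0.03,-0.001,0,-0.1,-0.07,-0.002,0,-0.2,-0.11,-0.003,0,-0.3,-0.15,-0.004,0,-0.4,-0.19,-0.005,0,-0.5,-0.23,-0.006,0,-0.6,-0.27,-0.007,0,-0.7,-0.31,-0.008,0,-0.8,-0.35,-0.009,0,-0.9,-0.38,-0.009,0.005,-1,-0.4,-0.009,0.009,-1.08,-0.4,-0.009,0.009,-1.08],
  "grip": 0.05
}}

```text
t: 13.25
tool_pos: [0.5387, 0.2082, 0.2672]
tool_rot: [3.067, -0.675, -0.004]
contact_force: [-1.0, 0.4, 0.1]
opening: 0.0502
```

>>> {"method": "step_arm", "body": {
  "targets": [0,0,0,0,0,0,0,0]
}}

```text
t: 13.42
tool_pos: [0.5383, 0.2079, 0.2661]
tool_rot: [3.065, -0.676, -0.007]
contact_force: [0.5, -0.3, -0.5]
opening: 0.0502
```

```bash
cat > e.py <<'E'
from h import *
import sys
np.set_printoptions(precision=4,suppress=True)
s,p,R=st(); print(s['t'],p,np.degrees(np.arctan2(R[1,0],R[0,0])),s['opening'],s['contact_force'],s['q'])
P={n:shot(n,n+sys.argv[1]) for n in ['scene','top','wrist']}
for k in ['gate_grip','gate_index','gate_mark']:
    L=[]
    for n in P:
        r=imaging.mark_of(k,P[n])
        if r and r[0]['score']>.4:
            uv=r[0]['uv']; L.append((P[n],uv)); print(k,n,np.round(uv,1),round(r[0]['score'],2),at(P[n],uv))
    if len(L)>1: print('   tri',*tri(L[:2]), tri(L))
E
python3 e.py 8
```

```text
13.4167 [0.5383 0.2079 0.2661] -24.867884310424177 0.05021364123116634 [ 0.5263 -0.2665 -0.4613] [ 0.2399 -0.0761  1.683  -0.0005  1.5397  0.674 ]
gate_grip scene [344.7 145.5] 0.97 [0.5671 0.2424 0.1436]
gate_grip wrist [274.  146.7] 0.61 [0.5564 0.2492 0.1461]
   tri [0.5578 0.2498 0.1328] [np.float64(0.0024361929482614145), np.float64(0.0024361929482615385)] (array([0.5578, 0.2498, 0.1328]), [np.float64(0.0024361929482614145), np.float64(0.0024361929482615385)])
gate_index scene [374.5 140.4] 0.69 [0.6013 0.3315 0.1331]
gate_index top [134.3 208. ] 0.54 [0.5639 0.2039 0.5801]
gate_index wrist [276.7  22.3] 0.56 [0.5997 0.3372 0.1311]
   tri [0.6014 0.3346 0.1318] [np.float64(0.0020074186298226788), np.float64(0.002007418629822671)] (array([0.6006, 0.3362, 0.1301]), [np.float64(0.0022377125577276303), np.float64(0.00229491482733315), np.float64(0.001441288119340288)])
gate_mark scene [366. 141.] 0.81 [0.5852 0.3134 0.1302]
gate_mark wrist [275.9  77.2] 0.68 [0.5816 0.2998 0.1325]
   tri [0.5856 0.3033 0.1367] [np.float64(0.00576727105661153), np.float64(0.005767271056611467)] (array([0.5856, 0.3033, 0.1367]), [np.float64(0.00576727105661153), np.float64(0.005767271056611467)])
```

View pics/wrist8.png

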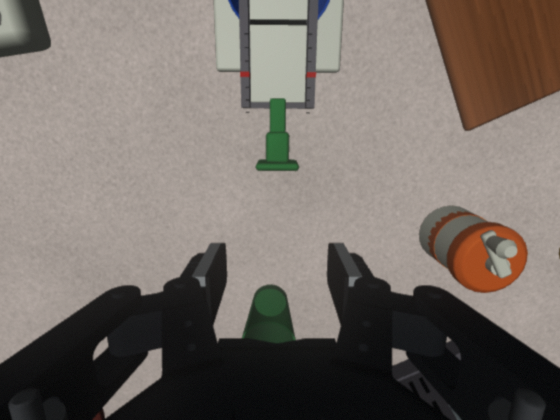

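View pics/scene8.png

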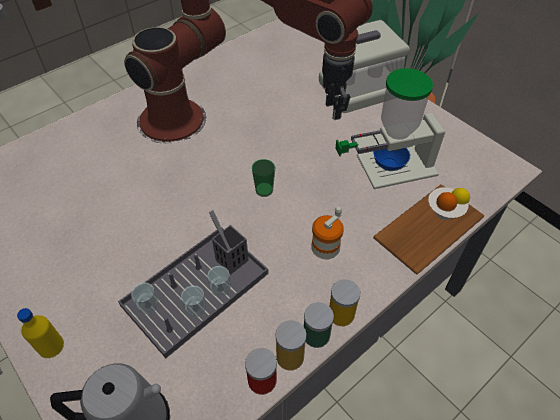

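The wrist view shows the grip block at rows 133-161, columns 266-289, with the flange at rows 161-171. The red marks are at row 74 and the black line at row 22. The gate axis is vertical in the picture, so the yaw is right.

Run:
```python
from h import *
np.set_printoptions(precision=4,suppress=True)
w=pickle.load(open('pics/wrist8.pkl','rb')); s=pickle.load(open('pics/scene8.pkl','rb'))
_,p,R=st()
for n,u,z in [('block back',(277,133),.147),('block/flange',(277,161),.147),('flange L',(257,165),.147),('flange R',(298,165),.147),('blkL',(266,147),.147),('blkR',(289,147),.147),('markL',(245,74),.132),('markR',(312,74),.132),('idx',(277,22),.131),('guide end',(277,104),.13),('stem',(277.5,115),.13)]:
    print(n,R.T@(atz(w,u,z)-p), at(w,u)[2])
print('grip',R.T@(np.array([.5578,.2498,.1328])-p))
for v in range(128,172,4): print(v,w['depth'][v,277],R.T@(at(w,(277,v))-p),at(w,(277,v))[2])
```

```text
block back [ 0.0014 -0.0563  0.1203] 0.14586441158793562
block/flange [ 0.0014 -0.033   0.1203] 0.14560359214837382
flange L [-0.0158 -0.0296  0.1204] 0.14552957757415497
flange R [ 0.0193 -0.0296  0.1203] 0.14388857114196196
blkL [-0.0079 -0.0448  0.1203] 0.14519873948984624
blkR [ 0.0115 -0.0447  0.1203] -0.0014317438187422815
markL [-0.0254 -0.1041  0.1352] 0.13878300671183735
markR [ 0.0309 -0.104   0.1351] 0.13808998752505103
idx [ 0.0015 -0.1432  0.1361] 0.13103693225530227
guide end [ 0.0014 -0.0802  0.1372] 0.13469866615777354
stem [ 0.0019 -0.0711  0.1373] 0.1345804678268261
grip [-0.0001 -0.0461  0.1345]
128 0.26543134 [ 0.0014 -0.0601  0.1324] 0.13488346907020088
132 0.25610295 [ 0.0014 -0.057   0.1219] 0.14538506555473923
136 0.25611094 [ 0.0014 -0.0538  0.121 ] 0.1462551275997916
140 0.25760958 [ 0.0014 -0.0505  0.1217] 0.14560279448152275
144 0.25770912 [ 0.0014 -0.0472  0.1209] 0.14638488623612828
148 0.25816128 [ 0.0014 -0.0439  0.1205] 0.14680993625328004
152 0.25988263 [ 0.0014 -0.0405  0.1214] 0.14595487978812355
156 0.2600114 [ 0.0014 -0.0372  0.1206] 0.14671633182332455
160 0.26191303 [ 0.0014 -0.0337  0.1216] 0.14569839726163525
164 0.26225913 [ 0.0014 -0.0303  0.1211] 0.14625021258600457
168 0.26311016 [ 0.0014 -0.0269  0.121 ] 0.14630081093925285
```

>>> {"method": "step_arm", "body": {
  "targets": [0.0015,-0.02,0.01,0,0.0015,-0.047,0.03,0,0.0015,-0.047,0.06,0,0.0015,-0.047,0.085,0,0.0015,-0.047,0.1,0,0.0015,-0.047,0.1,0,0.0015,-0.047,0.1,0]
}}

```text
t: 14.6
tool_pos: [0.5591, 0.2499, 0.1664]
tool_rot: [3.066, -0.675, -0.006]
contact_force: [0.1, 0.3, 0.8]
opening: 0.0499
```

```bash
python3 b.py w9 gate_grip gate_mark gate_index
```

```text
14.6 [0.5591 0.2499 0.1664] -24.83159300933306 [ 0.299   0.0737  1.7013 -0.0002  1.3714  0.7324]
gate_grip [274.8 232.2] 0.57 [0.5612 0.2553 0.1463]
gate_mark [276. 137.] 0.61 [0.5834 0.3018 0.1319]
gate_index [275.3  61.8] 0.9 [0.5995 0.3375 0.1306]
```

View pics/w9.png

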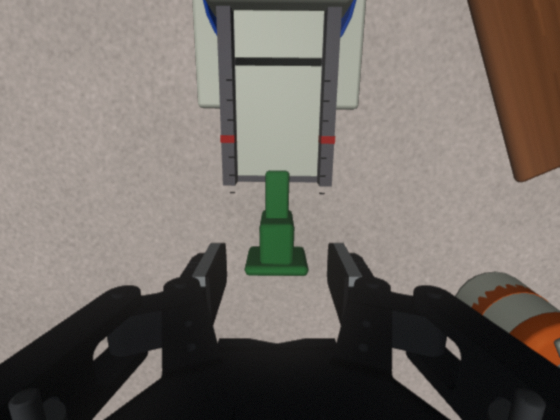

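```bash
python3 - <<'E'
from h import *
np.set_printoptions(precision=4,suppress=True)
w=pickle.load(open('pics/w9.pkl','rb')); _,p,R=st()
for v in range(200,276,4): print(v,R.T@(at(w,(277,v))-p))
for n,u,z in [('back',(277,219),.147),('fl',(277,250),.147),('flR',(277,265),.147)]: print(n,R.T@(atz(w,u,z)-p))
E
python3 -c "
import cv2
a=cv2.imread('pics/w9.png')[150:290,200:350];cv2.imwrite('pics/w9z.png',cv2.resize(a,None,fx=4,fy=4,interpolation=cv2.INTER_CUBIC))"
```

```text
200 [-0.0006 -0.0202  0.0356]
204 [-0.0006 -0.0178  0.0355]
208 [-0.0006 -0.0156  0.0345]
212 [-0.0006 -0.013   0.035 ]
216 [-0.0006 -0.0104  0.0355]
220 [-0.0006 -0.0095  0.0305]
224 [-0.0006 -0.009   0.0247]
228 [-0.0006 -0.0073  0.0228]
232 [-0.0006 -0.0048  0.0231]
236 [-0.0006 -0.002   0.0241]
240 [-0.0006 -0.      0.0231]
244 [-0.0006  0.0023  0.0229]
248 [-0.0006  0.0049  0.0232]
252 [-0.0006  0.0074  0.0233]
256 [-0.0006  0.0099  0.0234]
260 [-0.0006  0.012   0.0224]
264 [-0.0006  0.0152  0.0238]
268 [-0.0006  0.0177  0.0239]
272 [-0.0006  0.02    0.0233]
back [-0.0006 -0.0126  0.0227]
fl [-0.0006  0.0059  0.0227]
flR [-0.0006  0.0152  0.0227]
```

View pics/w9z.png

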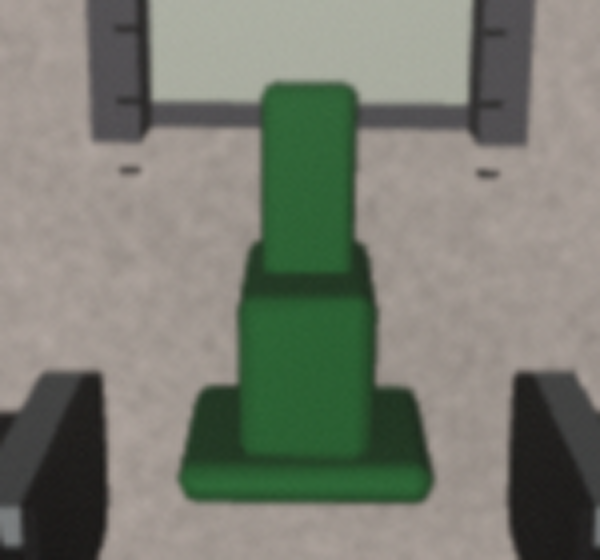

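>>> {"method": "step_arm", "body": {
  "targets": [-0.0005,0.001,0.02,0,-0.0005,0.001,0.04,0,-0.0005,0.001,0.052,0,-0.0005,0.001,0.052,0,-0.0005,0.001,0.052,0]
}}

```text
t: 15.22
tool_pos: [0.5599, 0.2496, 0.1177]
tool_rot: [-3.068, 0.676, -0.001]
contact_force: [0.0, -0.7, 0.4]
opening: 0.0496
```

>>> {"method": "step_arm", "body": {
  "targets": [0,0,0,0,0,0,0,0,0,0,0,0,0,0,0,0,0,0,0,0,0,0,0,0,0,0,0,0],
  "grip": 0.012,
  "force": 70
}}

```text
t: 15.8
tool_pos: [0.5593, 0.2506, 0.1197]
tool_rot: [-3.066, 0.676, 0.002]
contact_force: [-7.3, 1.0, 6.2]
opening: 0.0188
```

```bash
python3 e.py 10
```

```text
15.8 [0.5593 0.2506 0.1197] -24.881426100852476 0.018829218113720958 [-7.2989  0.959   6.2123] [0.2989 0.1164 1.7376 0.0021 1.2879 0.7326]
gate_grip scene [343.  144.3] 0.63 [0.565  0.2368 0.1504]
gate_grip top [170.  228.3] 0.46 [0.5424 0.1877 0.4465]
   tri [0.5538 0.2547 0.1314] [np.float64(0.0030318367916245923), np.float64(0.003031836791624483)] (array([0.5538, 0.2547, 0.1314]), [np.float64(0.0030318367916245923), np.float64(0.003031836791624483)])
gate_index scene [376.7 139.2] 0.75 [0.6012 0.3413 0.1316]
gate_index top [422.4 188. ] 0.53 [ 0.6396 -0.3263  0.0782]
gate_index wrist [276.2  41.2] 0.95 [0.6    0.3367 0.1322]
   tri [ 0.7174 -0.0952  0.5421] [np.float64(0.15601599705963828), np.float64(0.15601599705963834)] (array([0.6464, 0.0439, 0.5474]), [np.float64(0.18158467537932016), np.float64(0.2225034324414605), np.float64(0.2179476352189309)])
gate_mark scene [365.8 143.6] 0.58 [0.5916 0.306  0.1292]
gate_mark wrist [272.5 145. ] 0.69 [0.5821 0.3019 0.1316]
   tri [0.5863 0.3045 0.1279] [np.float64(0.005190449978335235), np.float64(0.005190449978335364)] (array([0.5863, 0.3045, 0.1279]), [np.float64(0.005190449978335235), np.float64(0.005190449978335364)])
```

View pics/wrist10.png

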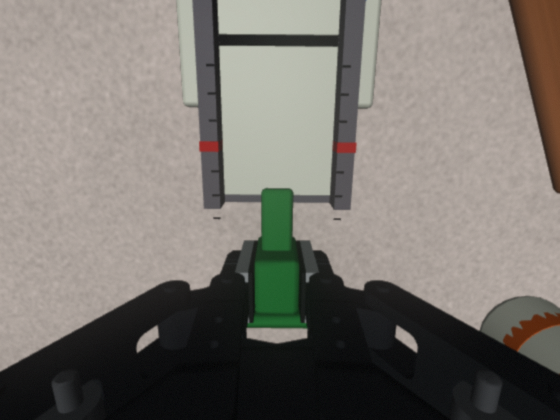

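The grip is held at an opening of 18.8 mm. The line is at row 40 and the marks at row 147, so I'll pull along tool +y.

>>> {"method": "step_arm", "body": {
  "targets": [0,0.004,0,0,0,0.01,0,0,0,0.016,0,0,0,0.022,0,0,0,0.028,0,0,0,0.032,0,0,0,0.034,0,0,0,0.034,0,0,0,0.034,0,0]
}}

```text
t: 17.15
tool_pos: [0.5448, 0.2202, 0.1198]
tool_rot: [-3.064, 0.677, 0.002]
contact_force: [0.5, 6.8, -4.3]
opening: 0.0191
```

```bash
cat > g.py <<'E'
from h import *
import sys
np.set_printoptions(precision=4,suppress=True)
s,p,R=st(); print(s['t'],p,s['opening'],s['contact_force'])
n=sys.argv[1]
P=shot('wrist','w'+n)
c=P['color'].astype(int)
def sub(m,w):  # centroid rows
    return (m*w).sum()/w.sum()
# red marks
red=(c[:,:,0]>130)&(c[:,:,1]<80)&(c[:,:,2]<80)
out={}
for nm,sl in (('L',slice(180,240)),('R',slice(320,380))):
    rr,cc=np.nonzero(red[90:220,sl]); rr+=90; cc+=sl.start; out[nm]=(cc.mean(),rr.mean()); print(nm,out[nm],len(rr))
# black line: column profile
g=c.sum(2)
rows=[]
for u in range(235,325,5):
    col=g[0:185,u].astype(float); 
    k=np.argmin(col[10:182])+10; a=slice(k-6,k+7); wt=np.clip(np.median(col[20:180])-col[a],0,None)*(col[a]<0.75*np.median(col[20:180])); rows.append((u,(np.arange(k-6,k+7)*wt).sum()/wt.sum()))
rows=np.array(rows); f1=np.polyfit(rows[:,0],rows[:,1],1); print('line',np.round(rows[:,1],1))
mid=(out['L'][0]+out['R'][0])/2; vm=(out['L'][1]+out['R'][1])/2; vl=np.polyval(f1,mid)
for zm,zi in ((.135,.131),(.138,.131),(.132,.132)):
    print('mark-index along tool y (m):', (R.T@(atz(P,(mid,vm),zm)-atz(P,(mid,vl),zi)))[1], mid,vm,vl)
i=imaging.mark_of('gate_index',P)[:1]; m=imaging.mark_of('gate_mark',P)[:1]; print(i,m)
a=P['color'][60:240,180:380,::-1];cv2.imwrite(f'pics/w{n}z.png',cv2.resize(a,None,fx=4,fy=4,interpolation=cv2.INTER_CUBIC)[:600])
E
python3 g.py 11
```

```text
17.15 [0.5448 0.2202 0.1198] 0.01909229411499244 [ 0.5096  6.7648 -4.2717]
L (np.float64(nan), np.float64(nan)) 0
R (np.float64(nan), np.float64(nan)) 0
line [38.8 39.6 39.9 38.8 38.8 38.9 39.4 39.8 38.9 38.9 40.7 40.4 39.7 41.2
 40.1 39.2 39.7 40.5]
mark-index along tool y (m): nan nan nan nan
mark-index along tool y (m): nan nan nan nan
mark-index along tool y (m): nan nan nan nan
[{'uv': [278.1, 40.7], 'score': 0.81}] [{'uv': [275.7, 59.0], 'score': 0.68}]g.py:14: RuntimeWarning: Mean of empty slice.
  rr,cc=np.nonzero(red[90:220,sl]); rr+=90; cc+=sl.start; out[nm]=(cc.mean(),rr.mean()); print(nm,out[nm],len(rr))
  ret = ret.dtype.type(ret / rcount)
```

View pics/w11z.png

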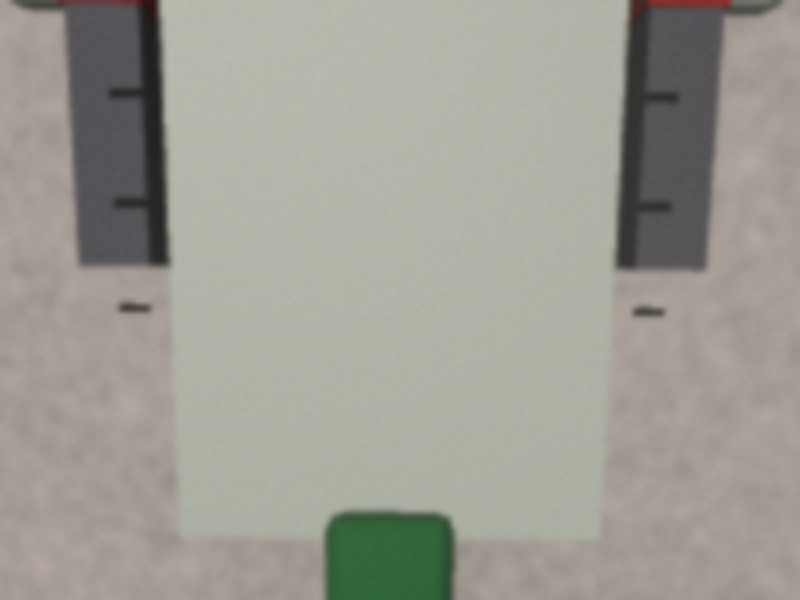

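```bash
sed -i 's/red\[90:220,sl\]/red[20:220,sl]/; s/rr+=90/rr+=20/; s/\[60:240,180:380/[10:150,180:380/' g.py; python3 g.py 12
```

```text
17.3 [0.5449 0.2203 0.1198] 0.019149725967898747 [ 0.2073  5.9707 -3.6089]
L (np.float64(204.04761904761904), np.float64(54.01904761904762)) 210
R (np.float64(352.2311320754717), np.float64(55.0)) 212
line [38.8 39.3 38.8 39.6 40.2 38.9 38.9 40.6 38.9 39.8 39.4 39.6 40.1 39.2
 40.1 40.4 39.7 40.8]
mark-index along tool y (m): 0.006076602760469343 278.13937556154536 54.50952380952381 39.622423023577824
mark-index along tool y (m): 0.006674904843311772 278.13937556154536 54.50952380952381 39.622423023577824
mark-index along tool y (m): 0.0052385739835656255 278.13937556154536 54.50952380952381 39.622423023577824
[{'uv': [278.1, 40.1], 'score': 0.94}] [{'uv': [276.9, 59.0], 'score': 0.86}]
```

View pics/w12z.png

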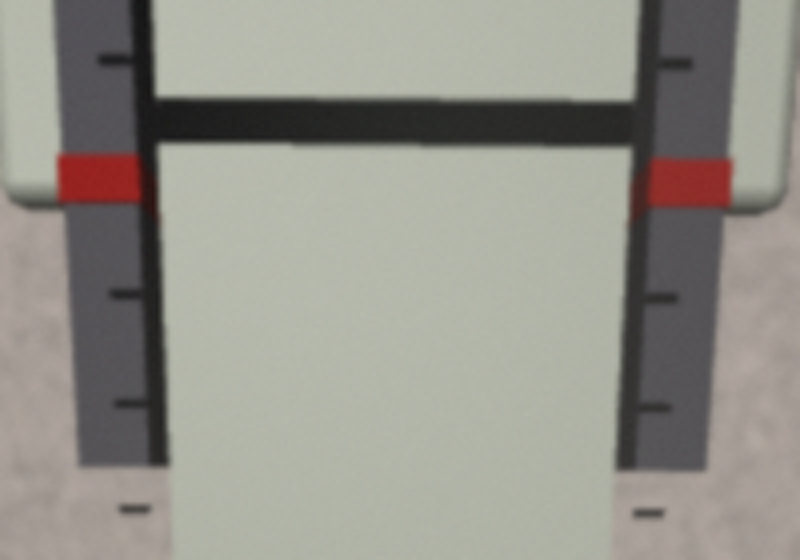

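>>> {"method": "step_arm", "body": {
  "targets": [0,0.003,0,0,0,0.005,0,0,0,0.0064,0,0,0,0.0064,0,0,0,0.0064,0,0,0,0.0064,0,0]
}}

```text
t: 17.95
tool_pos: [0.5423, 0.2149, 0.1198]
tool_rot: [-3.062, 0.677, 0.001]
contact_force: [3.1, 6.7, -4.6]
opening: 0.0189
```

```bash
python3 g.py 13
python3 - <<'E'
from h import *
s=shot('scene','s13'); cv2.imwrite('pics/s13z.png',cv2.resize(s['color'][115:185,320:420,::-1],None,fx=8,fy=8,interpolation=cv2.INTER_CUBIC))
E
```

```text
17.95 [0.5423 0.2149 0.1198] 0.018931394850160575 [ 3.1119  6.696  -4.5784]
L (np.float64(203.45662100456622), np.float64(36.02283105022831)) 219
R (np.float64(353.2248803827751), np.float64(37.07177033492823)) 209
line [41.1 39.8 38.9 40.  40.  40.  39.9 39.2 41.2 39.6 40.4 40.1 40.1 40.9
 39.7 39.7 40.5 39.7]
mark-index along tool y (m): -0.00023629847971915336 278.34075069367066 36.547300692578276 40.051421656381194
mark-index along tool y (m): 0.0005080925758766203 278.34075069367066 36.547300692578276 40.051421656381194
mark-index along tool y (m): -0.0012194512224149026 278.34075069367066 36.547300692578276 40.051421656381194
[{'uv': [276.0, 42.1], 'score': 0.82}] [{'uv': [273.9, 40.6], 'score': 0.66}]
```

View pics/w13z.png

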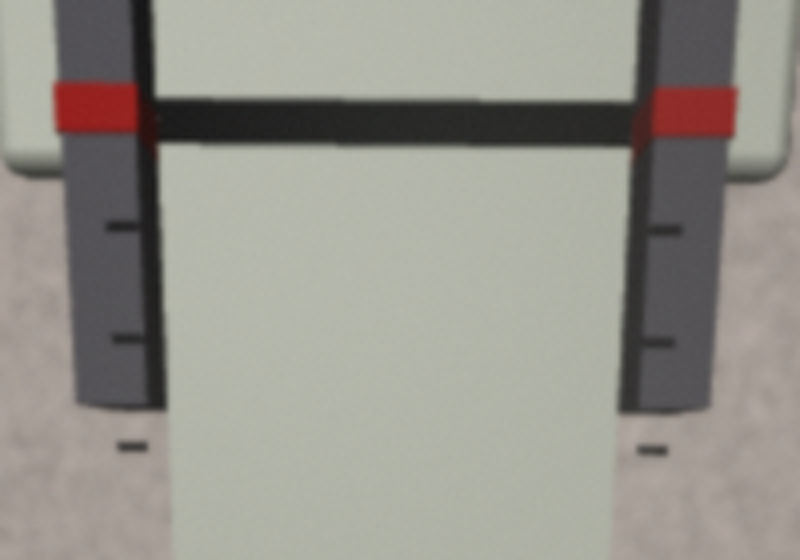

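View pics/s13z.png

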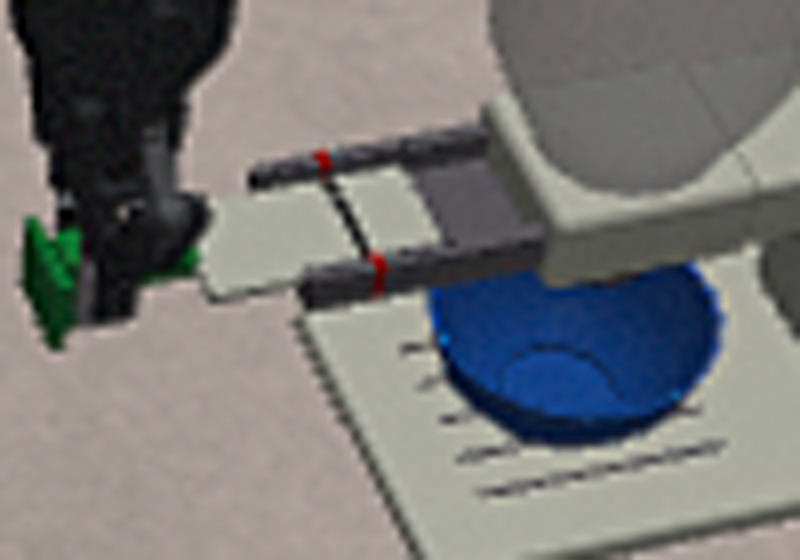

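The line looks level with the marks in both views. I'll check that it stays steady before handing in.

```bash
for i in 14 15; do python3 g.py $i; done
python3 - <<'E'
from h import *
for i in range(6): imaging.get_image('top')
np.set_printoptions(precision=4,suppress=True)
P=shot('scene','s15');T=shot('top','t15')
for k in ['spoon_centre','cup_floor','tumbler','bowl','grinder']:
    a,b=imaging.mark_of(k,P)[:1],imaging.mark_of(k,T)[:1]
    if a and b: print(k,tri([(P,a[0]['uv']),(T,b[0]['uv'])]))
    else: print(k,a,b)
print(st()[0]['t'],st()[1])
E
```

```text
18.15 [0.5423 0.2149 0.1198] 0.018563838539873256 [ 2.2944  7.1796 -5.1252]
L (np.float64(203.45662100456622), np.float64(36.02283105022831)) 219
R (np.float64(353.4136363636364), np.float64(37.268181818181816)) 220
line [39.4 39.8 39.4 38.9 39.4 39.4 40.4 40.8 39.7 39.7 40.4 39.2 40.4 39.7
 40.2 39.7 40.6 39.2]
mark-index along tool y (m): -0.00011035720488452669 278.4351286841013 36.64550643420506 39.787615921795066
mark-index along tool y (m): 0.0006331727036152442 278.4351286841013 36.64550643420506 39.787615921795066
mark-index along tool y (m): -0.0010933306835898863 278.4351286841013 36.64550643420506 39.787615921795066
[{'uv': [275.9, 39.7], 'score': 0.6}] [{'uv': [278.0, 38.9], 'score': 0.65}]
18.3 [0.5423 0.2149 0.1198] 0.018722238528708808 [ 2.5918  6.0738 -5.1002]
L (np.float64(203.45662100456622), np.float64(36.02283105022831)) 219
R (np.float64(353.4144144144144), np.float64(37.31981981981982)) 222
line [41.1 39.8 39.4 39.8 40.6 39.4 38.9 40.4 39.7 41.2 41.7 40.8 40.1 39.7
 39.7 40.2 40.5 40.2]
mark-index along tool y (m): -0.0002425658994592365 278.43551770949034 36.67
[... 232 characters left out ...]
18849414330234
[{'uv': [277.4, 39.7], 'score': 0.64}] [{'uv': [275.8, 43.9], 'score': 0.93}]
spoon_centre (array([ 0.5812, -0.1884,  0.1068]), [np.float64(0.0014148279358449914), np.float64(0.001414827935845005)])
cup_floor (array([ 0.6856, -0.0988,  0.134 ]), [np.float64(0.11806669428778992), np.float64(0.11806669428779001)])
tumbler (array([ 0.4517,  0.0349, -0.001 ]), [np.float64(0.00042605252354994326), np.float64(0.00042605252355002593)])
bowl (array([ 0.6378,  0.4021, -0.0101]), [np.float64(0.006770600953725244), np.float64(0.006770600953725302)])
grinder (array([0.7225, 0.0315, 0.0025]), [np.float64(0.004146989767512721), np.float64(0.004146989767512646)])
19.35 [0.5423 0.2149 0.1198]
```

View pics/w15z.png

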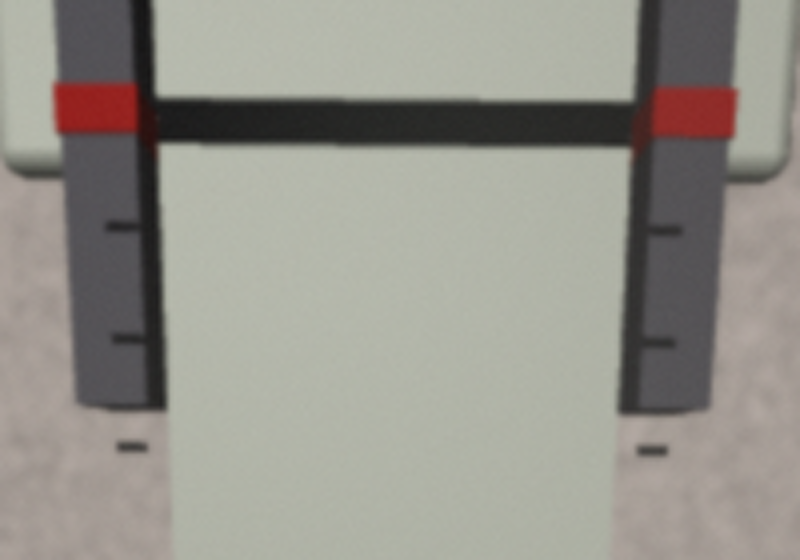

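View pics/s15.png

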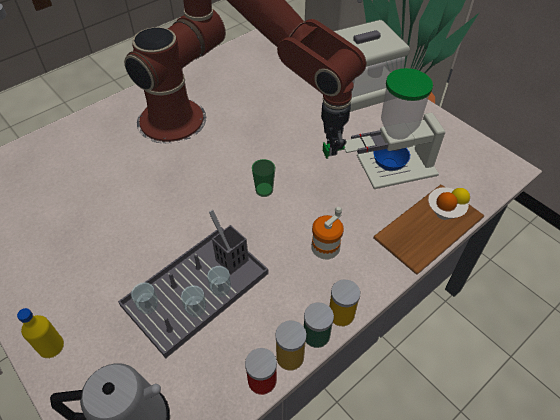

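```bash
python3 -c "
from station import ticket,monitor
s=monitor.get_obs(); print(s['t'],s['tool_pos'],s['opening'])
print(ticket.finish_job())"
```

```text
19.35 [0.54229568 0.21493429 0.11980578] 0.019082671224584926
the job is handed in; nothing more can be done
None
```

The spoon is in the cutlery cup and let go, and the gate was at its marks, still held by the gripper, when I handed the job in at 19.35 s. The hand-in reports no verdict.

- **Spoon:** I lifted it from the tumbler by the handle and lowered it into the cup at its lean. After release it stands bowl end down, leaning on the rim. Its centre measured about 0.098 m high just after release, which fits the tip resting on the cup floor (0.096 m expected). At the last check it read 0.107 m; I took that as network scatter because the picture still shows it standing in the cup.
- **Gate:** I pulled it out 39.5 mm by hand travel, gripping with 70 N. The wrist and scene pictures both show the black line level with the red marks. The computed offset is within about 0.6 mm using the measured guide height, and 1.2 mm at worst if the guide height is off. The arm's position did not change over the last 1.4 s.
- **Everything else:** the tumbler, grinder, jars and bowl stand where they were in the last scene picture. The tumbler and grinder positions agree with the start within about 5 mm, which is the networks' scatter.
- **Checks that disagreed:** in the last check the network's two-view position for the cup floor was clearly wrong (rays missing each other by 118 mm). The bowl's position was also unreliable: its height came out about 10 mm below the counter, and there was no starting value to compare it with. I relied on the pictures for both.

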